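Clear the aluminium offcuts into the lidded scrap box

TASK

Clear the two aluminium offcuts (the square bar end and the angle section end) off the bench into the scrap box: raise its lid until the folding stay locks, put both offcuts in, then press the red pin at the stay's knuckle to break the stay, and lower the lid by its handle, without letting it slam, until it is fully shut. Leave the tools and the other things on the bench where they are.

Things in the scene. Friction and masses are not known exactly. Their poses are not given: they have to be found in the camera images.
- scrap_box: Grey sheet-steel scrap box, fixed to the bench, 195 (x) x 290 (y) x 100 mm high, walls and floor 4 mm, empty, under a blue hinged lid. Origin: centre of its underside, on the bench. x points from the front (handle side, facing the robot) to the hinge at the back, y to its left (the stay's side, the stay lies outside, beyond y = 150 mm), z up.
- lid (a joint): Lid angle about the hinge on the back rim (axis along the box's +y): 0 shut, grows as the front rises; about 1.47 rad (nearly upright) when the stay stops or locks it. Lid 0.6 kg, stiff hinge: about 5 N at the handle lifts it; with the stay broken it stays up by itself above about 1.0 rad, well below that it falls shut if let go.
- lid_handle (a point): Middle of the lid's handle: a steel bar, 12 mm diameter, 118 mm clear length, parallel to the box's y, 44 mm in front of the lid's front edge, on two legs at its ends. It moves on an arc of 245 mm radius about the hinge; with the lid shut it is level with the hinge (3 mm higher), on the front side. The bar may turn between the fingers.
- lid_hinge (a point): Point on the hinge axis in the middle of the box's back rim: box frame (97.5, 0, 100) mm.
- knuckle (a joint): Angle at the stay's knuckle, its middle pivot. It is 0 with the lid shut (links folded), grows as the lid rises, 2.72 with both links in line; a spring carries it on to a stop at 2.86: locked. While the lid is pulled hard against the taut stay it stands near 2.75 and snaps to 2.86 when the lid is let go. Pressed back below 2.55 it is broken and does not spring back.
- knuckle_pin (a point): Middle of the red pin at the knuckle of the folding stay (two steel links, 72 and 93 mm): 18 mm diameter, 36 mm long, parallel to the box's y, sticking out to the left. Locked it is at box (7, 185, 140) mm, nothing above it. Press it down and back (it swings about box x = -42, z = 88 mm) with 2 to 5 N: 12 to 40 mm breaks the stay and the lid stays up; beyond 55 mm the lid may fall.
- square_end: Aluminium square bar end, 110 (x) x 45 (y) x 45 mm, 0.58 kg. Origin: centre of its underside.
- angle_end: Aluminium angle section end, 140 mm long (x), 8 mm thick, 0.33 kg; one leg lies flat on the bench (from y = -4 to +56 mm, 8 mm high), the other stands upright, 60 mm high, from y = -4 to +4 mm. Origin: on the underside, midway along, below the middle of the upright leg.
- collet_nut: Dark steel collet nut, a round nut of 50 mm diameter, 26 mm high, with slots round its side and a black hole on top, lying among the offcuts. Not scrap: leave alone. Origin: centre of its underside.
- setter: Steel tool-length setter, a round gauge of 52 mm diameter, 47 mm high, with a black button on top (55 mm in all), standing among the offcuts. Not scrap: leave alone. Origin: centre of its underside.
- hook_spanner: Dark steel hook spanner, about 165 mm long, 6 mm thick, lying on the bench. Leave alone. Origin: underside, near mid-length.
- bench_brush: Bench brush, 200 mm long, lying at the right. Leave alone. Origin: underside.
- spare_holder: Steel tool holder with cutter, 63 mm diameter, 126 mm high, standing to the left of the box. Leave alone. Origin: centre of its underside.
- oil_bottle: White bottle with red cap, 60 mm diameter, 160 mm high, at the left. Leave alone. Origin: centre of its underside.
- block_123: Dark steel set-up block with holes, 75 x 50 x 25 mm, near the robot at the right. Leave alone. Origin: centre of its underside.

How it is judged:
By the outcome, as a careful person would: the job done as asked, in the order asked, and still so for the second after the job is handed in, with the robot touching nothing.
It also fails if it takes over 72 s, if anything falls off the work surface, if the arm or the gripper's body presses on something with over 40 N, if the wrist force passes 120 N, or if a joint passes its speed limit or range.

ROBOT

A 6-joint arm with a two-finger parallel gripper is mounted at the origin on the work surface. World frame = base frame: x ahead of the robot, y to its left, z up, the work surface at z = 0. Lengths are in m, angles in degrees, forces in N, time in s.
With the tool pointing down it reaches from about 0.25 to 0.725 m from the base axis. Payload 9.7 kg.
Tool frame: the origin (TCP) lies where the fingers leave the gripper's body, on its centre line; the fingertips stand 73 mm ahead of it and the grasp point (between the pads) lies 54 mm ahead of it; y points along the fingers, x is the direction in which the jaws open and shut, and the axes are right-handed (so a half turn about y gives the same grasp; the last joint's range is limited). The gripper opens to 85 mm and grips with 20 to 120 N. Pads are 22 mm wide; open, the fingers measure 114 mm over their backs; the gripper's body (76 mm by 85 mm) begins 54 mm behind the grasp point. The pads swing forward as they close: fully open they stand 13 mm farther back than shut.
Start: joints at [-75.459, 4.979, 10.078, 95.1, 0, 90], TCP at [0.138, -0.532, 0.304] pointing down, gripper open.
Joint ranges: [-179.16, 179.16], [-48.56, 103.87], [-65.8, 70.77], [-126.05, 130.52], [-82.76, 87.17], [-180, 180]. Speed limits (degrees/s): [127.2, 127.2, 147.25, 180, 180, 180].

INTERFACE

Orientations are given as [roll, pitch, yaw] about the fixed x, y, z axes, in that order (R = Rz(yaw) Ry(pitch) Rx(roll)).
In Python, from workcell import sensors, imaging, bot, models gives the robot as it stands.
- The arm moves only by the tool arm_command, never from a script. Its argument "rows" is one flat list of numbers, 7 for each row, row after row: the shift along the tool's x, y, z in cm, then the turn, a rotation vector about the tool's x, y, z in degrees, then the gripper's target within -1 to 1 (fully open at 1, half-way at 0, shut at -1). A call has 1 to 12 rows; each row is the pose to reach, as a shift and turn from the pose commanded when the call began, along the tool's axes at that moment; what a row does not reach only later rows make up. A row lasts 1/12 s, in which the tool goes at most 41.7 mm and 7.16 degrees, less where a joint would pass 70% of its speed; a pose out of reach is approached as far as the arm can. A call with a gripper value outside its range is refused whole. The fingers move at their own pace and stop on an object; "force" is the grip in N (left out, the last holds). Time passes only in rows, so rows that repeat a pose let the fingers close. It gives the time, the measured TCP pose, the force and the opening at its end, in the units of the state.
- sensors.get_obs(): the state, without advancing time (a new reading comes with each control period).
- imaging.camera(name): name is "side" or "top"; returns a dict with "pixels" (400x640x3 uint8, blue, green, red), "z_map" (400x640 float32, m along the optical axis (not along the pixel's ray), 0 where there is no reading), "camera_matrix" (3x3 intrinsics, pixels), "world_from_camera" (4x4, takes a point from camera to world coordinates). Camera axes: x right, y up, looking along -z (the intrinsics and any distortion apply to the point x, -y, -z); pixel columns grow to the right and rows downward; lengths in m; the calibration is good to about 2 mm. A picture is of the moment at which its call begins.
- bot.job_done(): hands the job in, once; it reports no verdict.
Trained networks look in the newest picture that a camera, given by its name, has taken for a name from the list of things; names that differ only in an ending like _2 or _b are one class to them, and where a whole thing is asked for, a point or a joint stands for the part that bears it (a point fixed in the world has none). Each returns a list of dicts, best first, with "conf" (0 to 1); they miss things now and then, are a little off and sometimes report something else, mostly with a low value. They report only what shows in the picture. A call takes as long as a camera call.
- models.search_frame(thing, camera): "extent" ([centre column, centre row, width, height] in pixels, round what is visible of it).
- models.spot_point(thing, camera): "location" ([column, row] in pixels: a listed point, or the origin of a listed thing).
The state is a dict: "time": time; "q": joint angles; "qd": joint speeds; "joint_efforts": joint torques, N m; "ee_pos": TCP position; "tcp_rot": TCP orientation; "wrist_force": force on the tool from outside, world axes, zero at the start; "torque": the same for the moment, N m; "opening": finger opening in m.
Only numpy, scipy, OpenCV 4.12 (cv2) and the standard library are available. Lean on these libraries where they do the work, as an engineer would, in place of code of your own. Each camera call takes 0.05 s, during which the arm holds its last target.

## Working session

There is one attempt and no reset: what is moved stays moved. The work goes in short steps, Python scripts to look and compute and a tool call to move; the robot and the scene stay as the last step left them, time stands still between calls to the robot, and variables do not carry over. Pictures are saved under pics/ and viewed, and the job is handed in when it is done.

Besides the shell and the picture viewer there is one more tool, called after "Call:" as name(argument=value, ...) on one line, values as JSON. arm_command: Moves the arm, as the interface text tells. Its arguments: {"type":"object","properties":{"rows":{"type":"array","items":{"type":"number"}},"force":{"type":"number"}},"required":["rows"]}

```bash
ls; mkdir -p pics; cat > h.py <<'E'
import numpy as np, cv2
from workcell import sensors, imaging, bot, models
def snap(n,f):
    c=imaging.camera(n); cv2.imwrite('pics/'+f,c['pixels']); return c
def pt(c,u,v,z=None,r=1):
    K=c['camera_matrix'];T=c['world_from_camera']
    d=np.array([(u-K[0,2])/K[0,0],-(v-K[1,2])/K[1,1],-1.])
    if z is None:
        w=c['z_map'][int(v)-r:int(v)+r+1,int(u)-r:int(u)+r+1];w=w[w>0]
        s=np.median(w) 
        return (T@np.r_[d*s,1])[:3]
    D=T[:3,:3]@d;o=T[:3,3]
    return o+D*(z-o[2])/D[2]
def cloud(c):
    K=c['camera_matrix'];T=c['world_from_camera'];Z=c['z_map']
    v,u=np.mgrid[:Z.shape[0],:Z.shape[1]]
    P=np.stack([(u-K[0,2])/K[0,0]*Z,-(v-K[1,2])/K[1,1]*Z,-Z],-1)@T[:3,:3].T+T[:3,3]
    P[Z<=0]=np.nan
    return P
E
python3 - <<'E'
from h import *
np.set_printoptions(precision=4,suppress=True)
print(sensors.get_obs())
for n in ['top','side']:
    c=snap(n,n+'0.png');print(n,c['camera_matrix'],c['world_from_camera'])
    for t in ['scrap_box','lid','lid_handle','lid_hinge','knuckle_pin','square_end','angle_end','collet_nut','setter','hook_spanner','spare_holder']:
        try:
            s=models.spot_point(t,n)[:2]; 
            print(t,[(np.round(x['location']),round(x['conf'],2),pt(c,*x['location'])) for x in s], [(np.round(x['extent']),round(x['conf'],2)) for x in models.search_frame(t,n)[:1]])
        except Exception as e: print(t,e)
print(sensors.get_obs()['time'])
E
```

```text
pics
{'time': 0.0, 'q': array([-75.4568,   5.0093,  10.0325,  95.1001,   0.0022,  90.0011]), 'qd': array([ 0.0681, -0.0626,  0.037 , -0.0834,  0.0589,  0.0294]), 'joint_efforts': array([ -0.0009, -52.0381,  46.4808,   0.0164,  -0.0001,   0.    ]), 'ee_pos': array([ 0.1381, -0.5322,  0.3032]), 'tcp_rot': array([-89.9978,   0.0769, -75.4579]), 'wrist_force': array([ 0.7659, -0.3456, -0.5065]), 'torque': array([0.0063, 0.0128, 0.0486]), 'opening': 0.08528345645790714}
top [[455.87     0.     324.0418]
 [  0.     455.87   202.8643]
 [  0.       0.       1.    ]] [[-0.0147  0.9943 -0.1054  0.3809]
 [-0.9999 -0.0152 -0.0044 -0.08  ]
 [-0.006   0.1053  0.9944  1.6193]
 [ 0.      0.      0.      1.    ]]
scrap_box [(array([275., 186.]), 0.76, array([0.5999, 0.0909, 0.107 ]))] [(array([270., 187., 102.,  94.]), 0.81)]
lid it knows: angle_end, bench_brush, block, collet_nut, hook_spanner, knuckle_pin, lid_handle, lid_hinge, oil_bottle, scrap_box, setter, spare_holder, square_end
lid_handle [(array([285., 222.]), 0.57, array([0.4775, 0.0572, 0.1087]))] [(array([271., 184., 104.,  93.]), 0.72)]

[... 2218 characters left out ...]
55., 212.]), 0.84, array([ 0.476 , -0.1757,  0.0051]))] [(array([351., 205.,  37.,  27.]), 0.66)]
collet_nut [(array([350., 189.]), 0.64, array([ 0.5816, -0.305 ,  0.0193]))] [(array([347., 187.,  10.,  10.]), 0.61)]
setter [(array([383., 190.]), 0.68, array([ 0.4753, -0.4064,  0.0051])), (array([281., 236.]), 0.17, array([0.5094, 0.2343, 0.1063]))] [(array([387., 204.,  26.,  21.]), 0.62)]
hook_spanner [(array([301., 196.]), 0.57, array([ 0.6195, -0.0119,  0.1047])), (array([354., 210.]), 0.52, array([ 0.4841, -0.182 ,  0.0088]))] [(array([303., 193.,  35.,   8.]), 0.6)]
spare_holder [(array([266., 314.]), 0.97, array([0.3682, 0.4715, 0.0288]))] [(array([266., 304.,  23.,  37.]), 0.96)]
2.1
```

```bash
python3 - <<'E'
import cv2
a=cv2.imread('pics/top0.png');cv2.imwrite('pics/top0b.png',cv2.resize(a[120:300,150:450],None,fx=2.66,fy=2.66,interpolation=cv2.INTER_CUBIC))
a=cv2.imread('pics/side0.png');cv2.imwrite('pics/side0b.png',cv2.resize(a[160:340,200:460],None,fx=3,fy=3,interpolation=cv2.INTER_CUBIC))
E
```

```text
(no output)
```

View pics/top0b.png

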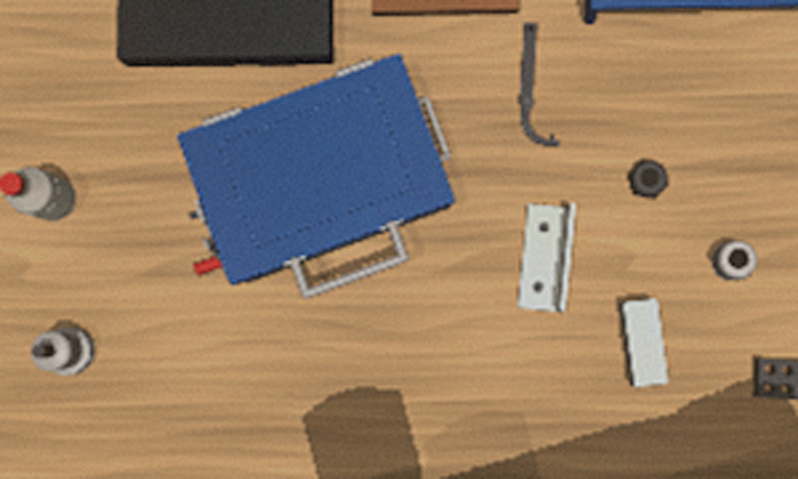

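View pics/side0b.png

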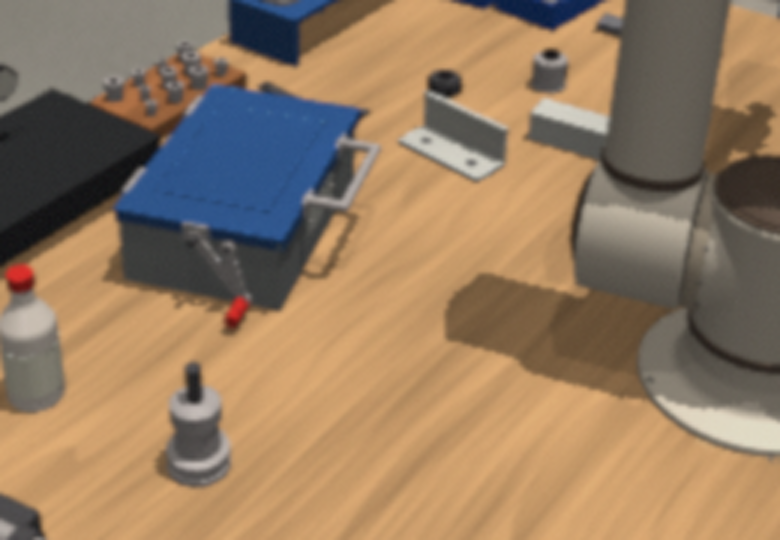

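```bash
python3 - <<'E'
from h import *
np.set_printoptions(precision=4,suppress=True)
for n in ['top','side']:
    c=imaging.camera(n); np.savez('pics/%s0.npz'%n,**c)
    P=cloud(c);Z=P[...,2];px=c['pixels'].astype(int)
    blue=(px[...,0]-px[...,2]>40)&(Z>.085)&(Z<.13)&(P[...,0]<.8)&(P[...,1]>-.1)
    k,l,st,_=cv2.connectedComponentsWithStats(blue.astype('uint8'));i=1+np.argmax(st[1:,4]);m=l==i
    Q=P[m];print(n,'lid n',m.sum(),'z med',np.median(Q[:,2]))
    r=cv2.minAreaRect((Q[:,:2]*1000).astype('float32'));print(r,cv2.boxPoints(r))
    # offcuts etc
    reg=(P[...,0]>.33)&(P[...,0]<.66)&(P[...,1]<-.1)&(P[...,1]>-.5)
    for nm,lo,hi in [('sq',.035,.055),('anglehi',.045,.068),('low',.004,.015)]:
        mm=reg&(Z>lo)&(Z<hi)
        k,l,st,ce=cv2.connectedComponentsWithStats(mm.astype('uint8'))
        for j in range(1,k):
            if st[j,4]>12:
                q=P[l==j];r=cv2.minAreaRect((q[:,:2]*1000).astype('float32'))
                print(nm,st[j],'c',np.round(r[0]),np.round(r[1]),round(r[2],1),'z',np.median(q[:,2]), 'long dir',)
    # red pin
    red=(px[...,2]-px[...,1]>90)&(px[...,2]-px[...,0]>90)&(P[...,0]<.6)&(P[...,1]<.35)
    q=P[red];print('red',red.sum(),q.mean(0),q.min(0),q.max(0))
    # handle: height .09-.12, front of the box, not blue
E
```

```text
top lid n 5266 z med 0.10581651744755205
((612.5084228515625, 113.90446472167969), (204.14364624023438, 302.1131286621094), 19.634235382080078) [[465.6142 221.8805]
 [567.1286 -62.6668]
 [759.4027   5.9284]
 [657.8882 290.4757]]
sq [420 210  15  15 143] c [ 495. -429.] [47. 48.] 73.5 z 0.04725278884253936 long dir
sq [384 232  18  33 429] c [ 388. -307.] [110.  47.] 6.7 z 0.045193231809686596 long dir
anglehi [361 196   6  41 104] c [ 499. -207.] [  8. 139.] 83.3 z 0.059240038885893576 long dir
anglehi [421 210  14  14 121] c [ 494. -429.] [46. 44.] 69.3 z 0.049955003557359934 long dir
anglehi [385 232  17  33 222] c [ 388. -306.] [108.  45.] 7.3 z 0.04728069471578589 long dir
low [417 179   6   9  16] c [ 617. -415.] [26. 18.] 40.7 z 0.0063287415233693745 long dir
low [345 195  19  42 498] c [ 507. -175.] [ 59. 147.] 83.0 z 0.0085193479897403 long dir
low [430 195   7   7  17] c [ 565. -460.] [14. 26.] 32.2 z 0.005193367315578845 long dir
low [337 201   5   9  17] c [ 544. -128.] [31. 10.] 17.0 z 0.005861923473380548 long dir
low [411 207  13  20  41] c [ 500. -400.] [72. 27.] 13.5 
[... 797 characters left out ...]
   7  47] c [ 487. -417.] [44. 39.] 32.7 z 0.049776781059636344 long dir
anglehi [341 190  28  17 123] c [ 498. -201.] [ 17. 146.] 83.3 z 0.05542683680677096 long dir
anglehi [378 193  25  11  83] c [ 386. -300.] [101.  45.] 6.4 z 0.04672251463636867 long dir
low [376 187  14   6  25] c [ 479. -405.] [57. 31.] 27.7 z 0.008972961794988299 long dir
low [341 188  13   5  23] c [ 597. -302.] [51. 24.] 21.6 z 0.01050895369497451 long dir
low [333 200  36  20 302] c [ 503. -174.] [ 68. 157.] 82.3 z 0.008757540504849448 long dir
low [375 203  25  10  60] c [ 392. -277.] [115.  28.] 0.5 z 0.010313961098416202 long dir
red 354 [ 0.0417 -1.0483  0.2107] [-0.0985 -1.2602  0.0162] [0.5052 0.2827 0.2361]
```

```bash
cat >> h.py <<'E'
from scipy.spatial.transform import Rotation as Ro
BY=19.6; BO=np.array([.6140,.1155,0.])
def box(x,y,z): return BO+Ro.from_euler('z',BY,degrees=True).apply(np.array([x,y,z])/1000.)
def R(yaw,tilt=0): return Ro.from_euler('z',yaw,degrees=True)*Ro.from_euler('x',-90,degrees=True)*Ro.from_rotvec([0,0,-tilt],degrees=True)
def rows(wps,cur=None):
    """wps: (grasp point xyz, R, grip)"""
    o=sensors.get_obs()
    if cur is None: p=o['ee_pos'];r=Ro.from_euler('xyz',o['tcp_rot'],degrees=True)
    else: p,r=cur
    print('t',o['time'],'tcp',np.round(o['ee_pos'],4),np.round(o['tcp_rot'],1),'q',np.round(o['q'],0),'F',np.round(o['wrist_force'],1),'open',round(o['opening'],4))
    for g,rr,k in wps:
        t=np.array(g)-rr.apply([0,.054,0])
        d=r.inv().apply(t-p)*100; w=(r.inv()*rr).as_rotvec(degrees=True)
        print(', '.join('%g'%v for v in [*np.round(d,2),*np.round(w,1),k])+',   #',np.round(t,3))
E
python3 - <<'E'
from h import *
np.set_printoptions(precision=4,suppress=True)
c=dict(np.load('pics/top0.npz'));P=cloud(c);px=c['pixels'].astype(int)
Z=P[...,2];xl=(P-BO)@Ro.from_euler('z',BY,degrees=True).as_matrix()*1000
m=(np.abs(xl[...,1])<90)&(xl[...,0]<-110)&(xl[...,0]>-175)&(Z>.08)&(Z<.13)
q=xl[m];print(m.sum()); 
s=(np.abs(q[:,1])<45)
print('bar box x,z',q[s].mean(0),q[s].min(0),q[s].max(0),'y ext',q[:,1].min(),q[:,1].max())
# image-based: bright pixels across bar
for u,v in [(264.7,229),(302.3,216.6)]:
    print((pt(c,u,v,.109)-BO)@Ro.from_euler('z',BY,degrees=True).as_matrix()*1000)
H=lambda th:box(97.5-245*np.cos(th),0,103+245*np.sin(th))
rows([(H(0)+[0,0,.13],R(BY),-.1),(H(0)+[0,0,0],R(BY),-.1)])
E
```

```text
216
bar box x,z [-147.485     1.246   107.6008] [-153.6045  -43.9976   99.1231] [-140.9419   44.7263  114.0018] y ext -74.36932541827754 67.73188180393433
[-144.9351   61.2635  109.    ]
[-149.8492  -69.7057  109.    ]
t 2.2 tcp [ 0.1381 -0.5324  0.3039] [-90.    0.  -75.5] q [-75.   5.  10.  95.  -0.  90.] F [-0.9  0.5  0. ] open 0.0853
-49.46, 1.69, 47.64, -0, -95.1, -0, -0.1,   # [0.475 0.066 0.287]
-49.46, 14.69, 47.64, -0, -95.1, -0, -0.1,   # [0.475 0.066 0.157]
```

Call:
arm_command(rows=[-49.5,1.7,47.6,0,-95,0,-0.1,-49.5,1.7,47.6,0,-95,0,-0.1,-49.5,1.7,47.6,0,-95,0,-0.1,-49.5,1.7,47.6,0,-95,0,-0.1,-49.5,1.7,47.6,0,-95,0,-0.1,-49.5,1.7,47.6,0,-95,0,-0.1,-49.5,1.7,47.6,0,-95,0,-0.1,-49.5,1.7,47.6,0,-95,0,-0.1,-49.5,1.7,47.6,0,-95,0,-0.1,-49.5,1.7,47.6,0,-95,0,-0.1,-49.5,1.7,47.6,0,-95,0,-0.1,-49.5,1.7,47.6,0,-95,0,-0.1], force=60)

```text
time: 3.2
ee_pos: [0.3834, -0.0946, 0.2919]
tcp_rot: [-90.0, -0.1, 10.8]
wrist_force: [1.1, -1.1, -0.3]
opening: 0.0383
```

```bash
python3 - <<'E'
from h import *
H=lambda th:box(97.5-245*np.cos(th),0,103+245*np.sin(th))
rows([(H(0)+[0,0,.13],R(BY),-.1),(H(0)+[0,0,0],R(BY),-.1)])
E
```

```text
t 3.2 tcp [ 0.3834 -0.0946  0.2919] [-90.   -0.1  10.8] q [-14. -16. -11.  95.  -0.  65.] F [ 1.1 -1.1 -0.3] open 0.0383
12.02, 0.49, 14.05, 0, -8.8, 0.1, -0.1,   # [0.475 0.066 0.287]
12.01, 13.49, 14.06, 0, -8.8, 0.1, -0.1,   # [0.475 0.066 0.157]
```

Call:
arm_command(rows=[12,0.5,14,0,-8.8,0,-0.1,12,0.5,14,0,-8.8,0,-0.1,12,0.5,14,0,-8.8,0,-0.1,12,0.5,14,0,-8.8,0,-0.1,12,0.5,14,0,-8.8,0,-0.1,12,0.5,14,0,-8.8,0,-0.1,12,3.5,14,0,-8.8,0,-0.1,12,6,14,0,-8.8,0,-0.1,12,7,14,0,-8.8,0,-0.1,12,7,14,0,-8.8,0,-0.1])

```text
time: 4.03
ee_pos: [0.4744, 0.0623, 0.2194]
tcp_rot: [-90.0, 0.2, 19.3]
wrist_force: [0.9, 0.6, 0.5]
opening: 0.0383
```

```bash
python3 - <<'E'
from h import *
H=lambda th:box(97.5-245*np.cos(th),0,103+245*np.sin(th))
rows([(H(0)+[0,0,0],R(BY),-.1)])
c=snap('top','t1.png');a=c['pixels'];cv2.imwrite('pics/t1b.png',cv2.resize(a[140:300,200:360],None,fx=3.5,fy=3.5,interpolation=cv2.INTER_CUBIC))
c=snap('side','s1.png');a=c['pixels'];cv2.imwrite('pics/s1b.png',cv2.resize(a[140:300,230:390],None,fx=3.5,fy=3.5,interpolation=cv2.INTER_CUBIC))
E
```

```text
t 4.0333 tcp [0.4744 0.0623 0.2194] [-90.    0.2  19.3] q [  7.  -5. -10.  86.  -0.  78.] F [0.9 0.6 0.5] open 0.0383
0.21, 6.24, 0.32, -0, -0.3, -0.2, -0.1,   # [0.475 0.066 0.157]
```

View pics/s1b.png

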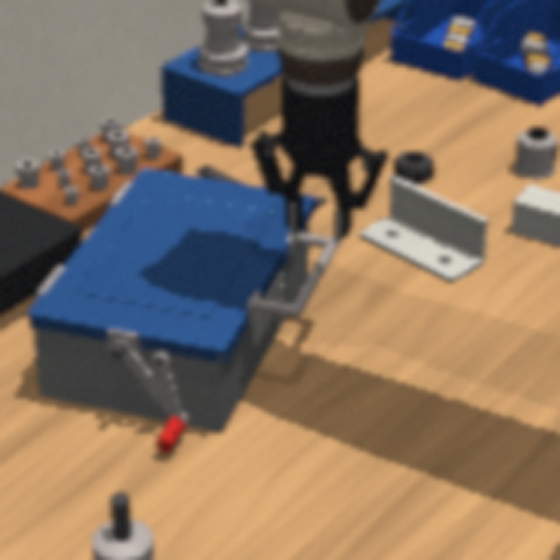

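The gripper hangs above the handle, its fingers (about 300-345, 190-230 in the crop) straddling the bar; the pin is at (172,433). Now I descend and close.

Call:
arm_command(rows=[0.1,2,0.2,0,0,0,-0.1,0.2,4.5,0.3,0,0,0,-0.1,0.2,6.2,0.3,0,0,0,-0.1,0.2,6.2,0.3,0,0,0,-1,0.2,6.2,0.3,0,0,0,-1,0.2,6.2,0.3,0,0,0,-1,0.2,6.2,0.3,0,0,0,-1,0.2,6.2,0.3,0,0,0,-1,0.2,6.2,0.3,0,0,0,-1], force=60)

```text
time: 4.88
ee_pos: [0.4753, 0.0657, 0.161]
tcp_rot: [-90.0, 0.1, 19.3]
wrist_force: [-10.0, -3.6, -1.3]
opening: 0.0096
```

```bash
python3 - <<'E'
from h import *
o=sensors.get_obs();p=o['ee_pos'];r=Ro.from_euler('xyz',o['tcp_rot'],degrees=True)
g=p+r.apply([0,.054,0]); print((g-BO)@Ro.from_euler('z',BY,degrees=True).as_matrix()*1000)
# arc referenced to actual grasp point
hx=np.array([np.cos(np.radians(BY)),np.sin(np.radians(BY)),0])
def A(th,tilt):
    d=hx*.245*(1-np.cos(th))+np.array([0,0,.245*np.sin(th)])
    return (g+d,R(BY,tilt),-1)
rows([A(t,max(0,t-.2)*40) for t in np.linspace(.07,.84,12)])
E
```

```text
[-147.4640948    -0.36990684  107.02734371]
t 4.8833 tcp [0.4753 0.0657 0.161 ] [-90.    0.1  19.3] q [  8.  -5. -16.  79.  -0.  79.] F [-10.   -3.6  -1.3] open 0.0096
0.04, -1.71, -0, 0, -0.3, -0.1, -1,   # [0.476 0.066 0.178]
0.22, -3.42, -0, 0, -0.3, -0.1, -1,   # [0.477 0.066 0.195]
0.47, -5.11, -0, 0, -0.3, -0.5, -1,   # [0.48  0.067 0.212]
0.62, -6.76, -0, 0, -0.3, -3.3, -1,   # [0.481 0.068 0.229]
0.89, -8.37, 0, 0, -0.3, -6.1, -1,   # [0.484 0.069 0.245]
1.26, -9.93, 0, 0, -0.3, -8.9, -1,   # [0.487 0.07  0.26 ]
1.75, -11.42, 0, 0.1, -0.3, -11.7, -1,   # [0.492 0.072 0.275]
2.35, -12.85, 0.01, 0.1, -0.3, -14.5, -1,   # [0.498 0.074 0.289]
3.06, -14.2, 0.01, 0.1, -0.3, -17.3, -1,   # [0.504 0.076 0.303]
3.86, -15.47, 0.02, 0.1, -0.3, -20.1, -1,   # [0.512 0.079 0.316]
4.76, -16.65, 0.02, 0.1, -0.3, -22.9, -1,   # [0.521 0.082 0.327]
5.76, -17.73, 0.03, 0.1, -0.3, -25.7, -1,   # [0.53  0.085 0.338]
```

Call:
arm_command(rows=[0,-0.8,0,0,0,0,-1,0,-1.7,0,0,0,0,-1,0.1,-2.6,0,0,0,0,-1,0.2,-3.4,0,0,0,0,-1,0.3,-4.2,0,0,0,0,-1], force=80)

```text
time: 5.3
ee_pos: [0.4789, 0.067, 0.2033]
tcp_rot: [-90.0, 0.0, 19.3]
wrist_force: [-4.1, -1.5, -5.5]
opening: 0.0089
```

```bash
python3 - <<'E'
from h import *
rows([])
c=snap('side','s2.png');a=c['pixels'];cv2.imwrite('pics/s2b.png',cv2.resize(a[140:300,230:390],None,fx=3.5,fy=3.5,interpolation=cv2.INTER_CUBIC))
E
```

```text
t 5.3 tcp [0.4789 0.067  0.2033] [-90.    0.   19.3] q [  8.  -5. -11.  84.  -0.  79.] F [-4.1 -1.5 -5.5] open 0.0089
```

View pics/s2b.png

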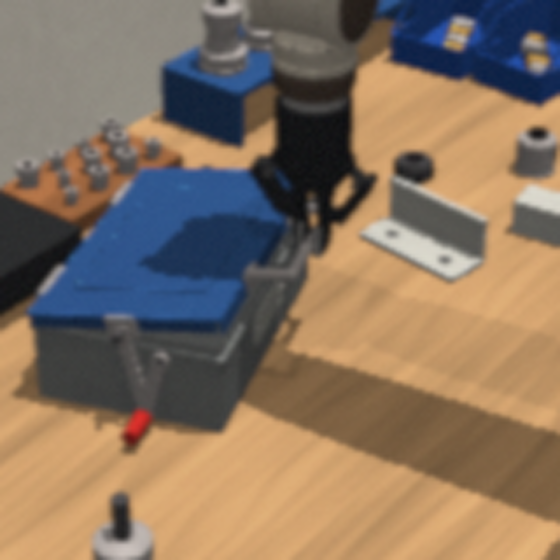

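The lid is lifting with the bar held. Continuing along the arc.

```bash
cat >> h.py <<'E'
G0=box(-147.5,0,106)
hx=np.array([np.cos(np.radians(BY)),np.sin(np.radians(BY)),0])
def A(th,tilt,k=-1,off=0.):
    d=hx*.245*(1-np.cos(th))+np.array([0,0,.245*np.sin(th)])
    r=R(BY,tilt)
    return (G0+d-r.apply([0,off,0]),r,k)
E
python3 - <<'E'
from h import *
rows([A(t,max(0,t-.2)*40) for t in np.linspace(.22,.85,12)])
E
```

```text
t 5.35 tcp [0.4792 0.0671 0.2049] [-90.   -0.   19.3] q [  8.  -5. -11.  84.  -0.  79.] F [-8.2 -2.9  0.6] open 0.0089
0.09, -0.85, 0.03, 0, -0.3, -0.8, -1,   # [0.48  0.068 0.213]
0.22, -2.21, 0.03, 0, -0.3, -3, -1,   # [0.481 0.068 0.227]
0.43, -3.53, 0.03, 0, -0.3, -5.3, -1,   # [0.483 0.069 0.24 ]
0.71, -4.81, 0.03, 0.1, -0.3, -7.6, -1,   # [0.486 0.07  0.253]
1.07, -6.06, 0.03, 0.1, -0.3, -9.9, -1,   # [0.489 0.071 0.266]
1.51, -7.27, 0.04, 0.1, -0.3, -12.2, -1,   # [0.493 0.072 0.278]
2.01, -8.42, 0.04, 0.1, -0.3, -14.5, -1,   # [0.498 0.074 0.289]
2.59, -9.53, 0.04, 0.1, -0.3, -16.8, -1,   # [0.503 0.076 0.3  ]
3.23, -10.58, 0.04, 0.1, -0.3, -19.1, -1,   # [0.509 0.078 0.311]
3.94, -11.57, 0.05, 0.1, -0.3, -21.4, -1,   # [0.516 0.081 0.321]
4.72, -12.5, 0.05, 0.1, -0.3, -23.7, -1,   # [0.523 0.083 0.33 ]
5.55, -13.36, 0.06, 0.1, -0.3, -26, -1,   # [0.531 0.086 0.339]
```

Call:
arm_command(rows=[0.1,-0.9,0,0,0,-0.8,-1,0.2,-2.2,0,0,0,-3,-1,0.4,-3.5,0,0,0,-5.3,-1,0.7,-4.8,0,0,0,-7.6,-1,1.1,-6.1,0,0,0,-9.9,-1,1.5,-7.3,0,0,0,-12.2,-1,2,-8.4,0,0,0,-14.5,-1,2.6,-9.5,0,0,0,-16.8,-1,3.2,-10.6,0,0,0,-19.1,-1,3.9,-11.6,0,0,0,-21.4,-1,4.7,-12.5,0,0,0,-23.7,-1,5.5,-13.4,0,0,0,-26,-1])

```text
time: 6.35
ee_pos: [0.5302, 0.0856, 0.3411]
tcp_rot: [-90.0, -26.4, 19.3]
wrist_force: [-9.2, 0.1, 7.2]
opening: 0.0089
```

```bash
python3 - <<'E'
from h import *
rows([A(t,max(0,t-.2)*40) for t in np.linspace(.89,1.46,12)])
E
```

```text
t 6.35 tcp [0.5302 0.0856 0.3411] [-90.  -26.4  19.3] q [  7. -18. -11.  71.   5.  79.] F [-9.2  0.1  7.2] open 0.0089
0.79, 0.04, 0.01, 0.1, -0.3, -1.2, -1,   # [0.537 0.088 0.344]
1.84, -0.2, 0.02, 0.2, -0.3, -3.3, -1,   # [0.545 0.091 0.351]
2.9, -0.37, 0.02, 0.2, -0.3, -5.4, -1,   # [0.553 0.094 0.357]
3.97, -0.46, 0.03, 0.2, -0.2, -7.5, -1,   # [0.562 0.097 0.363]
5.05, -0.48, 0.03, 0.2, -0.2, -9.5, -1,   # [0.571 0.1   0.368]
6.12, -0.43, 0.04, 0.2, -0.2, -11.6, -1,   # [0.58  0.103 0.372]
7.2, -0.3, 0.04, 0.2, -0.2, -13.7, -1,   # [0.59  0.107 0.376]
8.27, -0.11, 0.05, 0.2, -0.2, -15.7, -1,   # [0.6   0.11  0.379]
9.34, 0.16, 0.05, 0.2, -0.2, -17.8, -1,   # [0.61  0.114 0.381]
10.39, 0.5, 0.06, 0.2, -0.2, -19.9, -1,   # [0.62  0.118 0.383]
11.43, 0.91, 0.06, 0.2, -0.2, -22, -1,   # [0.63  0.121 0.384]
12.45, 1.39, 0.07, 0.2, -0.2, -24, -1,   # [0.641 0.125 0.384]
```

Call:
arm_command(rows=[0.8,0,0,0,0,-1.2,-1,1.8,-0.2,0,0,0,-3.3,-1,2.9,-0.4,0,0,0,-5.4,-1,4,-0.5,0,0,0,-7.5,-1,5,-0.5,0,0,0,-9.5,-1,6.1,-0.4,0,0,0,-11.6,-1,7.2,-0.3,0,0,0,-13.7,-1,8.3,-0.1,0,0,0,-15.7,-1,9.3,0.2,0,0,0,-17.8,-1,10.4,0.5,0,0,0,-19.9,-1,11.2,0.8,0,0,0,-21.5,-1])

```text
time: 7.27
ee_pos: [0.6295, 0.1208, 0.3797]
tcp_rot: [-90.0, -47.7, 19.4]
wrist_force: [1.8, -5.6, -6.1]
opening: 0.0089
```

```bash
python3 - <<'E'
from h import *
rows([A(t,max(0,t-.2)*40) for t in np.linspace(1.43,1.51,5)])
c=snap('side','s3.png');a=c['pixels'];cv2.imwrite('pics/s3b.png',cv2.resize(a[120:300,220:400],None,fx=3.3,fy=3.3,interpolation=cv2.INTER_CUBIC))
E
```

```text
t 7.2667 tcp [0.6295 0.1208 0.3797] [-90.  -47.7  19.4] q [  8. -19. -16.  46.   8.  82.] F [ 1.8 -5.6 -6.1] open 0.0089
0.71, 0.16, 0.03, 0.1, -0.2, -1.5, -1,   # [0.635 0.123 0.384]
1, 0.48, 0.03, 0.1, -0.2, -2.3, -1,   # [0.639 0.124 0.384]
1.3, 0.8, 0.03, 0.1, -0.2, -3.1, -1,   # [0.643 0.126 0.384]
1.58, 1.14, 0.03, 0.1, -0.2, -3.9, -1,   # [0.647 0.127 0.384]
1.86, 1.48, 0.03, 0.1, -0.2, -4.7, -1,   # [0.652 0.129 0.383]
```

View pics/s3b.png

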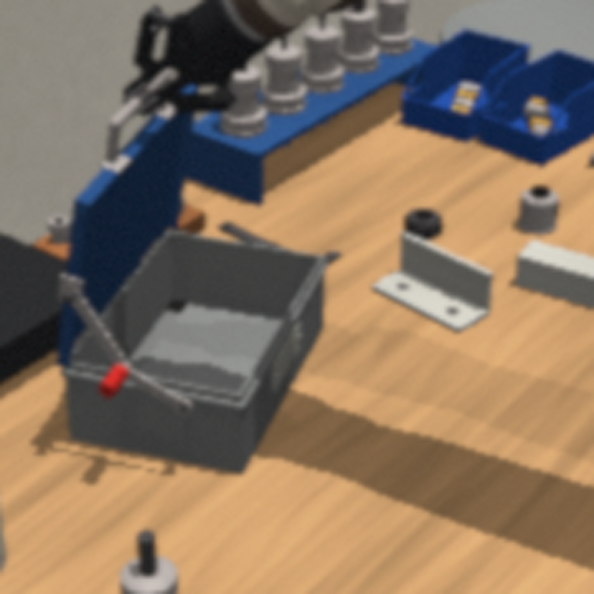

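Call:
arm_command(rows=[0.3,0.3,0,0,0,-1,-1,0.6,0.7,0,0,0,-2,-1,0.9,1.0,0,0,0,-3,-1,1.2,1.4,0,0,0,-4,-1,1.2,1.4,0,0,0,-4,-1])

```text
time: 7.73
ee_pos: [0.6464, 0.1266, 0.3786]
tcp_rot: [-90.0, -51.6, 19.3]
wrist_force: [-0.4, -17.3, -2.8]
opening: 0.0089
```

```bash
python3 - <<'E'
from h import *
rows([A(t,max(0,t-.2)*40) for t in np.linspace(1.43,1.51,5)])
c=snap('side','s4.png');a=c['pixels'];cv2.imwrite('pics/s4b.png',cv2.resize(a[120:300,220:400],None,fx=3.3,fy=3.3,interpolation=cv2.INTER_CUBIC))
E
```

```text
t 7.7333 tcp [0.6464 0.1266 0.3786] [-90.  -51.6  19.3] q [  8. -19. -18.  40.   9.  83.] F [ -0.4 -17.3  -2.8] open 0.0089
-0.34, -1.26, 0.04, 0.1, -0.2, 2.4, -1,   # [0.635 0.123 0.384]
-0.06, -0.92, 0.04, 0.1, -0.2, 1.6, -1,   # [0.639 0.124 0.384]
0.21, -0.58, 0.04, 0.1, -0.2, 0.8, -1,   # [0.643 0.126 0.384]
0.47, -0.22, 0.04, 0.2, -0.2, -0, -1,   # [0.647 0.127 0.384]
0.73, 0.14, 0.04, 0.2, -0.2, -0.8, -1,   # [0.652 0.129 0.383]
```

View pics/s4b.png

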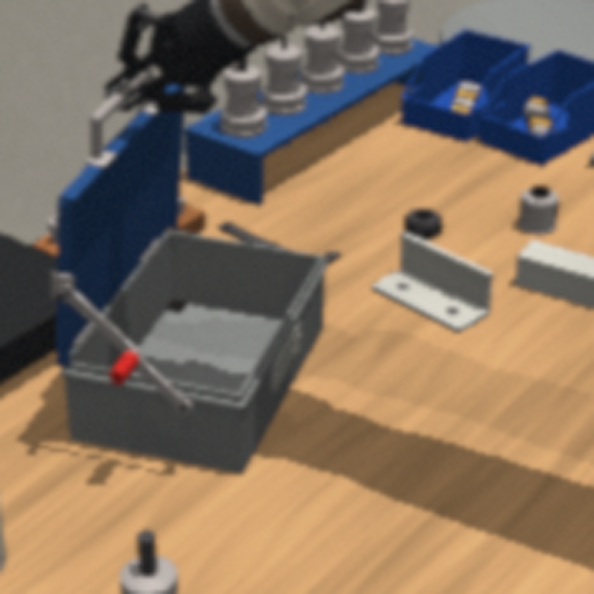

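Call:
arm_command(rows=[0.2,0.2,-0.2,0,0,-1,-1,0.3,0.5,-0.3,0,0,-2,-1,0.4,0.8,-0.3,0,0,-2,-1,0.4,0.8,-0.3,0,0,-2,-1])

```text
time: 8.12
ee_pos: [0.6535, 0.1234, 0.3764]
tcp_rot: [-90.2, -53.2, 19.2]
wrist_force: [-49.6, -24.5, 6.4]
opening: 0.0089
```

```bash
python3 - <<'E'
from h import *
rows([])
c=snap('side','s5.png');a=c['pixels'];cv2.imwrite('pics/s5b.png',cv2.resize(a[120:300,220:400],None,fx=3.3,fy=3.3,interpolation=cv2.INTER_CUBIC))
E
```

```text
t 8.1167 tcp [0.6535 0.1234 0.3764] [-90.2 -53.2  19.2] q [  8. -19. -19.  37.   9.  83.] F [-49.6 -24.5   6.4] open 0.0089
```

View pics/s5b.png

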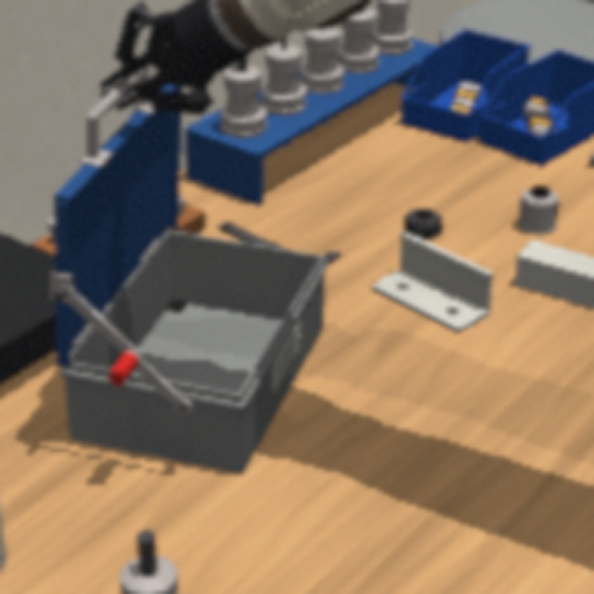

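Call:
arm_command(rows=[-0.3,-0.3,0.2,0,0,0,-1,-0.5,-0.6,0.3,0,0,0,-1,-0.5,-0.6,0.3,0,0,0,-0.45,-0.5,-0.6,0.3,0,0,0,-0.45,-0.5,-0.6,0.3,0,0,0,-0.45,-0.5,-0.6,0.3,0,0,0,-0.45])

```text
time: 8.67
ee_pos: [0.6479, 0.1265, 0.3762]
tcp_rot: [-90.0, -53.6, 19.3]
wrist_force: [0.1, 0.2, 0.8]
opening: 0.0236
```

```bash
python3 - <<'E'
from h import *
rows([])
c=snap('side','s6.png');a=c['pixels'];cv2.imwrite('pics/s6b.png',cv2.resize(a[120:300,220:400],None,fx=3.3,fy=3.3,interpolation=cv2.INTER_CUBIC))
E
```

```text
t 8.6667 tcp [0.6479 0.1265 0.3762] [-90.  -53.6  19.3] q [  8. -20. -20.  37.   9.  83.] F [0.1 0.2 0.8] open 0.0236
```

View pics/s6b.png

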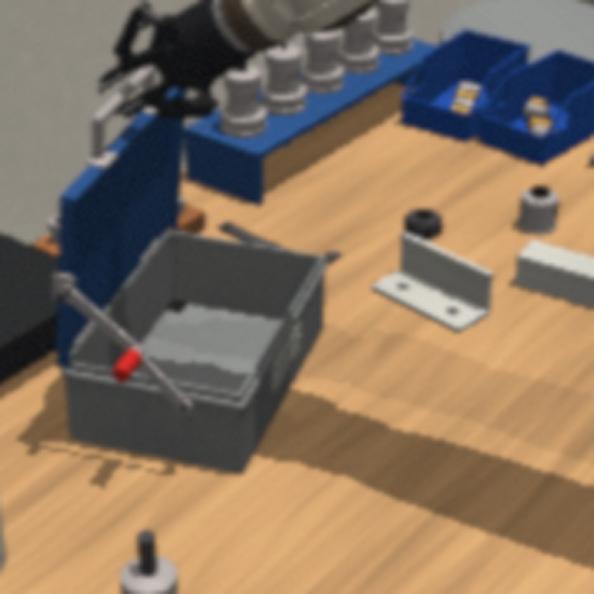

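```bash
python3 - <<'E'
from h import *
o=sensors.get_obs();r=Ro.from_euler('xyz',o['tcp_rot'],degrees=True);g=o['ee_pos']+r.apply([0,.054,0]);print('handle grasp locked',g)
rows([(g-r.apply([0,.12,0]),r,1),((.389,-.305,.20),R(-83.3),1)])
c=imaging.camera('side');P=cloud(c);px=c['pixels'].astype(int)
red=(px[...,2]-px[...,1]>80)&(px[...,2]-px[...,0]>80)&(P[...,0]<.65)&(P[...,0]>.45)&(P[...,1]<.4)&(P[...,1]>.2)
q=(P[red]-BO)@Ro.from_euler('z',BY,degrees=True).as_matrix()*1000;print(len(q),np.median(q,0),q.min(0),q.max(0))
E
```

```text
handle grasp locked [0.68886254 0.14097652 0.34368386]
t 8.7167 tcp [0.6479 0.1266 0.3757] [-90.  -53.6  19.3] q [  8. -20. -20.  37.   9.  83.] F [ 0.8  0.5 -0.6] open 0.0237
-0, -12, -0, 0, 0, 0, 1,   # [0.557 0.095 0.447]
-32.78, -23.91, -32.17, -47.5, 94.2, 38.1, 1,   # [ 0.389 -0.305  0.254]
41 [  1.70489395 187.22933969 147.71308274] [ -3.62412209 165.50134495 138.23977223] [ 13.8781208  203.26984481 154.70268875]
```

Call:
arm_command(rows=[0,-3,0,0,0,0,-0.45,0,-7,0,0,0,0,-0.45,0,-11,0,0,0,0,0,0,-12,0,0,0,0,1,-32.8,-23.9,-32.2,-47.5,94,38,1,-32.8,-23.9,-32.2,-47.5,94,38,1,-32.8,-23.9,-32.2,-47.5,94,38,1,-32.8,-23.9,-32.2,-47.5,94,38,1,-32.8,-23.9,-32.2,-47.5,94,38,1,-32.8,-23.9,-32.2,-47.5,94,38,1,-32.8,-23.9,-32.2,-47.5,94,38,1,-32.8,-23.9,-32.2,-47.5,94,38,1])

```text
time: 9.77
ee_pos: [0.4378, -0.1876, 0.3103]
tcp_rot: [-75.6, -25.2, -39.8]
wrist_force: [0.9, 0.6, 0.2]
opening: 0.0857
```

```bash
python3 - <<'E'
from h import *
rows([((.389,-.305,.15),R(-83.3),1)])
E
```

```text
t 9.7667 tcp [ 0.4378 -0.1876  0.3103] [-75.6 -25.2 -39.8] q [-27. -28. -22.  69.   9. 102.] F [0.9 0.6 0.2] open 0.0857
-1.13, 7.85, -14.56, -23.1, 45.8, 18.6, 1,   # [ 0.389 -0.305  0.204]
```

Call:
arm_command(rows=[-1.1,7.9,-14.6,-23.1,45.8,18.6,1,-1.1,7.9,-14.6,-23.1,45.8,18.6,1,-1.1,7.9,-14.6,-23.1,45.8,18.6,1,-1.1,7.9,-14.6,-23.1,45.8,18.6,1,-1.1,7.9,-14.6,-23.1,45.8,18.6,1,-1.1,7.9,-14.6,-23.1,45.8,18.6,1,-1.1,7.9,-14.6,-23.1,45.8,18.6,1,-1.1,7.9,-14.6,-23.1,45.8,18.6,1,-1.1,7.9,-14.6,-23.1,45.8,18.6,1,-1.1,7.9,-14.6,-23.1,45.8,18.6,1])

```text
time: 10.6
ee_pos: [0.3915, -0.3049, 0.2032]
tcp_rot: [-89.9, -0.1, -82.9]
wrist_force: [0.4, -0.1, 0.1]
opening: 0.0854
```

```bash
python3 - <<'E'
from h import *
rows([((.389,-.305,.028),R(-83.3),1)])
c=snap('top','t7.png');a=c['pixels'];cv2.imwrite('pics/t7b.png',cv2.resize(a[170:290,330:450],None,fx=4,fy=4,interpolation=cv2.INTER_CUBIC))
E
```

```text
t 10.6 tcp [ 0.3915 -0.3049  0.2032] [-89.9  -0.1 -82.9] q [-38.  -3.  -9.  84.   0. 135.] F [ 0.4 -0.1  0.1] open 0.0854
-0.03, 12.12, -0.26, -0.1, 0.4, 0.1, 1,   # [ 0.389 -0.305  0.082]
```

View pics/t7b.png

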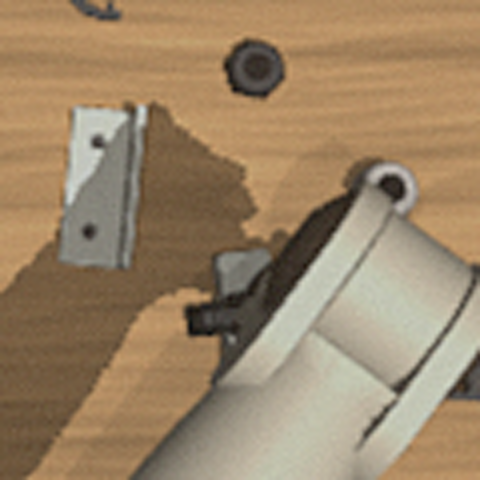

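The jaw at crop (200,320) straddles the bar end at (240,290), with the setter (400,190) and nut (255,68) clear. I descend and grip.

Call:
arm_command(rows=[0,3,-0.3,0,0.4,0,1,0,6.5,-0.3,0,0.4,0,1,0,9.5,-0.3,0,0.4,0,1,0,11.5,-0.3,0,0.4,0,1,0,12.1,-0.3,0,0.4,0,1,0,12.1,-0.3,0,0.4,0,-1,0,12.1,-0.3,0,0.4,0,-1,0,12.1,-0.3,0,0.4,0,-1,0,12.1,-0.3,0,0.4,0,-1,0,12.1,-0.3,0,0.4,0,-1,0,12.1,-0.3,0,0.4,0,-1], force=80)

```text
time: 11.57
ee_pos: [0.3889, -0.3056, 0.0851]
tcp_rot: [-89.8, -0.2, -83.4]
wrist_force: [-1.8, 3.4, 7.7]
opening: 0.0444
```

```bash
python3 - <<'E'
from h import *
rows([((.389,-.305,.23),R(-83.3),-1),(box(-15,-65,.20*1000),R(BY-90),-1)])
E
```

```text
t 11.5667 tcp [ 0.3889 -0.3056  0.0851] [-89.8  -0.2 -83.4] q [-38.  -1. -21.  70.   0. 135.] F [-1.8  3.4  7.7] open 0.0444
-0, -19.89, 0.09, -0.2, -0.1, 0.2, -1,   # [ 0.389 -0.305  0.284]
-32.54, -16.88, 27.25, -0.2, -13, 0.2, -1,   # [0.622 0.049 0.254]
```

Call:
arm_command(rows=[0,-2,0,0,0,0,-1,0,-5,0,0,0,0,-1,0,-9,0,0,0,0,-1,0,-13,0,0,0,0,-1,-2,-16.9,2,0,-4,0,-1,-5,-16.9,4.5,0,-8,0,-1,-8.5,-16.9,7,0,-13,0,-1,-12,-16.9,10,0,-13,0,-1,-15,-16.9,12.6,0,-13,0,-1,-18,-16.9,15.2,0,-13,0,-1,-21,-16.9,17.7,0,-13,0,-1,-24,-16.9,20.2,0,-13,0,-1])

```text
time: 12.57
ee_pos: [0.562, -0.0414, 0.252]
tcp_rot: [-90.0, -0.1, -70.4]
wrist_force: [1.3, -0.9, -6.9]
opening: 0.0436
```

```bash
python3 - <<'E'
from h import *
rows([(box(-15,-65,.20*1000),R(BY-90),-1),(box(-15,-65,45),R(BY-90),-1)])
E
```

```text
t 12.5667 tcp [ 0.562  -0.0414  0.252 ] [-90.   -0.1 -70.4] q [ -4.   6.   5.  89.  -0. 156.] F [ 1.3 -0.9 -6.9] open 0.0436
-6.54, -0.21, 8.66, -0, -0, 0.1, -1,   # [0.622 0.049 0.254]
-6.56, 15.29, 8.65, -0, -0, 0.1, -1,   # [0.622 0.049 0.099]
```

Call:
arm_command(rows=[-2.5,-0.2,3.3,0,0,0,-1,-5,-0.2,6.5,0,0,0,-1,-6.5,-0.2,8.6,0,0,0,-1,-6.5,-0.2,8.6,0,0,0,-1,-6.5,1,8.6,0,0,0,-1,-6.5,3,8.6,0,0,0,-1])

```text
time: 13.07
ee_pos: [0.6215, 0.0471, 0.2234]
tcp_rot: [-89.8, -0.1, -70.4]
wrist_force: [0.3, -0.2, -8.2]
opening: 0.044
```

```bash
python3 - <<'E'
from h import *
rows([(box(-15,-65,38),R(BY-90),-1)])
c=snap('top','t8.png');a=c['pixels'][130:270,200:340]
b=snap('side','s8.png')['pixels'][130:270,220:360]
cv2.imwrite('pics/m8.png',cv2.resize(np.hstack([a,b]),None,fx=2.8,fy=2.8,interpolation=cv2.INTER_CUBIC))
E
```

```text
t 13.0667 tcp [0.6215 0.0471 0.2234] [-89.8  -0.1 -70.4] q [  4.  14.  11.  87.  -0. 165.] F [ 0.3 -0.2 -8.2] open 0.044
-0.22, 13.14, 0.04, -0.2, 0, 0.1, -1,   # [0.622 0.049 0.092]
```

View pics/m8.png

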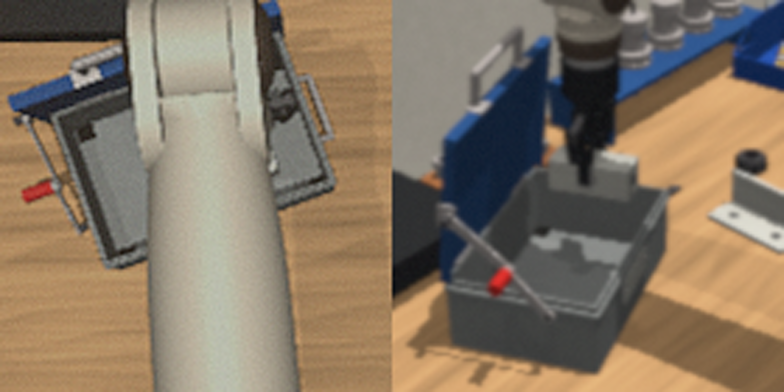

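```bash
python3 - <<'E'
from h import *
for n in ['top','side']:
    c=imaging.camera(n);P=cloud(c);px=c['pixels'].astype(int)
    q=(P-BO)@Ro.from_euler('z',BY,degrees=True).as_matrix()*1000
    for z in range(120,560,40):
        m=(q[...,2]>z)&(q[...,2]<z+40)&(q[...,0]>-100)&(q[...,0]<110)&(abs(q[...,1]+30)<130)&(px[...,0]-px[...,2]<30)
        if m.sum()>5: print(n,z,m.sum(),'maxx',np.percentile(q[m][:,0],[50,98]).round(),'y',np.percentile(q[m][:,1],[2,98]).round())
E
```

```text
top 120 46 maxx [94. 97.] y [-152.   98.]
top 160 69 maxx [89. 93.] y [-153.   98.]
top 200 46 maxx [-11.  89.] y [-154.   89.]
top 240 64 maxx [-19.  51.] y [-148. -109.]
top 280 80 maxx [74. 83.] y [-153.   88.]
top 320 86 maxx [74. 82.] y [13. 64.]
top 520 9 maxx [-81. -68.] y [-107. -101.]
side 120 190 maxx [-22.  95.] y [-151.   90.]
side 160 320 maxx [-29.  78.] y [-145.  -27.]
side 200 152 maxx [-28.  72.] y [-141.   -3.]
side 240 176 maxx [-24.  81.] y [-150.   23.]
side 280 317 maxx [-12.  82.] y [-103.   77.]
side 320 350 maxx [-8. 79.] y [-69.  70.]
side 360 271 maxx [-28.  17.] y [-74. -23.]
side 400 353 maxx [-39.  33.] y [-92. -10.]
side 440 460 maxx [-39.  33.] y [-91. -10.]
side 480 425 maxx [-30.  32.] y [-84. -16.]
side 520 313 maxx [-32.  34.] y [-30.   5.]
```

Call:
arm_command(rows=[-0.2,3,0,0,0,0,-1,-0.2,6,0,0,0,0,-1,-0.2,9,0,0,0,0,-1,-0.2,11.5,0,0,0,0,-1,-0.2,12.6,0,0,0,0,-1,-0.2,13.2,0,0,0,0,-1,-0.2,13.2,0,0,0,0,-1])

```text
time: 13.85
ee_pos: [0.6203, 0.048, 0.0908]
tcp_rot: [-89.9, -0.1, -70.5]
wrist_force: [-0.4, 0.4, -6.9]
opening: 0.0438
```

```bash
python3 - <<'E'
from h import *
rows([(box(-15,-65,180),R(BY-90),1)])
E
```

```text
t 13.85 tcp [0.6203 0.048  0.0908] [-89.9  -0.1 -70.5] q [  4.  16.  -1.  73.  -0. 165.] F [-0.4  0.4 -6.9] open 0.0438
-0.05, -14.32, 0.19, -0.1, -0.1, 0.1, 1,   # [0.622 0.049 0.234]
```

Call:
arm_command(rows=[0,0.2,0,0,0,0,-1,0,0.2,0,0,0,0,0.6,0,0.2,0,0,0,0,0.6,0,0.2,0,0,0,0,0.6,0,0.2,0,0,0,0,0.6,0,-2,0,0,0,0,0.6,0,-6,0,0,0,0,0.6,0,-10,0,0,0,0,1,0,-14,0,0,0,0,1,0,-15.5,0,0,0,0,1,0,-15.5,0,0,0,0,1])

```text
time: 14.77
ee_pos: [0.6211, 0.0484, 0.251]
tcp_rot: [-89.5, -0.2, -70.5]
wrist_force: [-0.2, 0.1, -0.2]
opening: 0.0854
```

```bash
python3 - <<'E'
from h import *
rows([((.4985,-.205,.19),R(-96.7),1),((.4985,-.205,.19),R(83.3),1)])
E
```

```text
t 14.7667 tcp [0.6211 0.0484 0.251 ] [-89.5  -0.2 -70.5] q [  4.  14.  14.  90.  -0. 165.] F [-0.2  0.1 -0.2] open 0.0854
19.78, 0.59, -20.04, -0.6, 26.2, 0.1, 1,   # [ 0.498 -0.205  0.244]
19.78, 0.59, -20.04, 0.1, -153.8, 0.8, 1,   # [ 0.498 -0.205  0.244]
```

Call:
arm_command(rows=[19.8,0.6,-20,0,26,0,1,19.8,0.6,-20,0,26,0,1,19.8,0.6,-20,0,26,0,1,19.8,0.6,-20,0,26,0,1,19.8,0.6,-20,0,26,0,1,19.8,0.6,-20,0,26,0,1,19.8,0.6,-20,0,26,0,1,19.8,0.6,-20,0,26,0,1,19.8,0.6,-20,0,26,0,1,19.8,0.6,-20,0,26,0,1])

```text
time: 15.6
ee_pos: [0.4976, -0.205, 0.2386]
tcp_rot: [-89.9, -0.0, -96.5]
wrist_force: [0.3, 0.6, 0.6]
opening: 0.0851
```

```bash
python3 - <<'E'
from h import *
rows([((.4985,-.205,.040),R(-96.7),.2)])
c=snap('side','s9.png');a=c['pixels'][130:270,220:430];P=cloud(c);px=c['pixels'].astype(int)
cv2.imwrite('pics/m9.png',cv2.resize(a,None,fx=3.5,fy=3.5,interpolation=cv2.INTER_CUBIC))
E
```

```text
t 15.6 tcp [ 0.4976 -0.205   0.2386] [-89.9  -0.  -96.5] q [-22.   2.   0.  88.  -0. 164.] F [0.3 0.6 0.6] open 0.0851
-0.02, 14.46, 0.07, -0.1, 0.2, 0, 0.2,   # [ 0.498 -0.205  0.094]
```

View pics/m9.png

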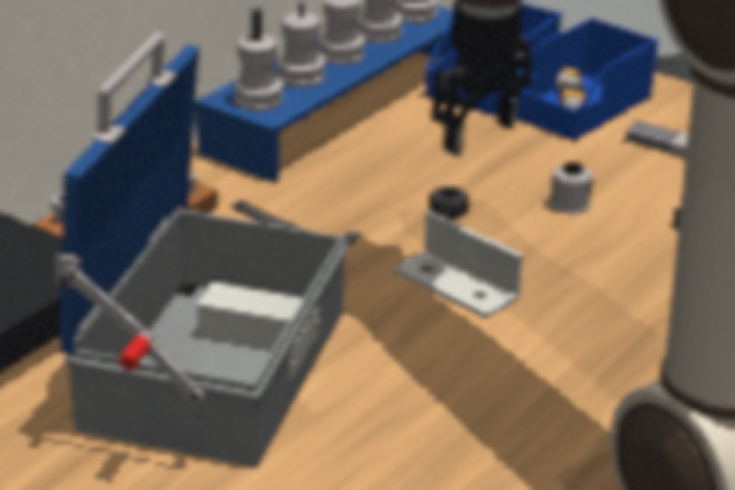

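The square bar end lies in the box (250,315), the lid stands, and the gripper hovers over the angle. I descend and grip.

Call:
arm_command(rows=[0,3,0.1,0,0,0,0.5,0,7,0.1,0,0,0,0.2,0,11,0.1,0,0,0,0.2,0,13.5,0.1,0,0,0,0.2,0,14.5,0.1,0,0,0,0.2,0,14.5,0.1,0,0,0,0.2,0,14.5,0.1,0,0,0,-1,0,14.5,0.1,0,0,0,-1,0,14.5,0.1,0,0,0,-1,0,14.5,0.1,0,0,0,-1,0,14.5,0.1,0,0,0,-1,0,14.5,0.1,0,0,0,-1], force=80)

```text
time: 16.65
ee_pos: [0.4998, -0.2058, 0.096]
tcp_rot: [-89.7, -0.1, -96.5]
wrist_force: [0.8, 2.4, 7.0]
opening: 0.0072
```

```bash
python3 - <<'E'
from h import *
rows([(box(-15,40,220),R(BY-90),-1)])
E
```

```text
t 16.65 tcp [ 0.4998 -0.2058  0.096 ] [-89.7  -0.1 -96.5] q [-22.   5. -13.  72.  -0. 164.] F [0.8 2.4 7. ] open 0.0072
-36.12, -17.83, 4.71, -0.2, -26.1, 0.1, -1,   # [0.586 0.148 0.274]
```

Call:
arm_command(rows=[0,-2,0,0,0,0,-1,0,-5,0,0,0,0,-1,0,-9,0,0,0,0,-1,0,-13,0,0,0,0,-1,0,-16,0,0,0,0,-1,-3,-17.8,0.4,0,-4,0,-1,-6.5,-17.8,0.8,0,-8,0,-1,-10,-17.8,1.3,0,-13,0,-1,-13.5,-17.8,1.8,0,-18,0,-1,-17,-17.8,2.2,0,-22,0,-1,-20.5,-17.8,2.6,0,-26,0,-1,-24,-17.8,3.1,0,-26,0,-1])

```text
time: 17.65
ee_pos: [0.5563, 0.0313, 0.2723]
tcp_rot: [-89.9, -0.1, -70.2]
wrist_force: [0.7, -0.7, -2.6]
opening: 0.0074
```

```bash
python3 - <<'E'
from h import *
rows([(box(-15,40,220),R(BY-90),-1),(box(-15,40,46),R(BY-90),-1)])
c=snap('side','s10.png');a=c['pixels'][130:270,220:430]
cv2.imwrite('pics/m10.png',cv2.resize(a,None,fx=3.5,fy=3.5,interpolation=cv2.INTER_CUBIC))
E
```

```text
t 17.65 tcp [0.5563 0.0313 0.2723] [-89.9  -0.1 -70.2] q [  3.   5.   7.  92.  -0. 163.] F [ 0.7 -0.7 -2.6] open 0.0074
-9.97, -0.18, 6.79, -0.1, 0.2, 0.1, -1,   # [0.586 0.148 0.274]
-10, 17.22, 6.77, -0.1, 0.2, 0.1, -1,   # [0.586 0.148 0.1  ]
```

View pics/m10.png

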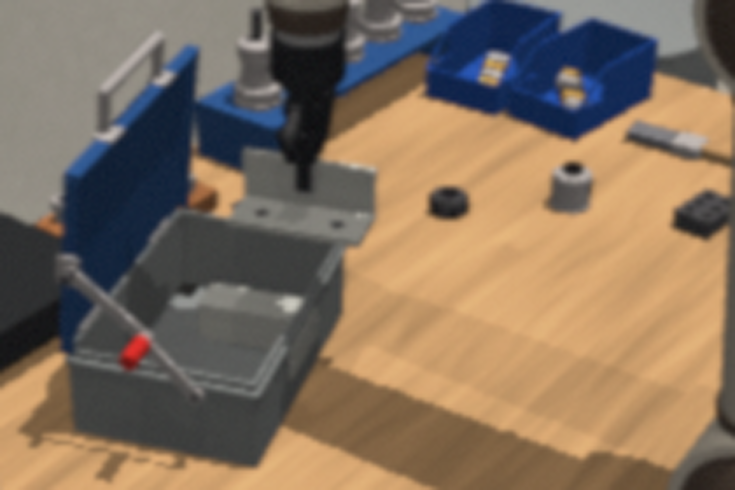

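Call:
arm_command(rows=[-3,-0.2,2.2,0,0,0,-1,-6.5,-0.2,4.5,0,0,0,-1,-9,-0.2,6.3,0,0,0,-1,-10,-0.2,7.3,0,0,0,-1,-10,1,7.3,0,0,0,-1,-10,4,7.3,0,0,0,-1,-10,7.5,7.3,0,0,0,-1,-10,10.5,7.3,0,0,0,-1,-10,13.5,7.3,0,0,0,-1,-10,15.5,7.3,0,0,0,-1,-10,16.5,7.3,0,0,0,-1,-10,16.5,7.3,0,0,0,-1])

```text
time: 18.7
ee_pos: [0.5908, 0.1478, 0.1043]
tcp_rot: [-90.2, -0.1, -70.5]
wrist_force: [0.2, -0.1, -2.1]
opening: 0.007
```

```bash
python3 - <<'E'
from h import *
rows([(box(-10,40,46),R(BY-90),-1)])
c=snap('side','s11.png');a=c['pixels'][130:270,220:430]
cv2.imwrite('pics/m11.png',cv2.resize(a,None,fx=3.5,fy=3.5,interpolation=cv2.INTER_CUBIC))
E
```

```text
t 18.7 tcp [0.5908 0.1478 0.1043] [-90.2  -0.1 -70.5] q [ 14.  14.  -2.  74.  -0. 175.] F [ 0.2 -0.1 -2.1] open 0.007
-0.18, 0.43, 0.1, 0.2, -0.1, 0.1, -1,   # [0.591 0.15  0.1  ]
```

View pics/m11.png

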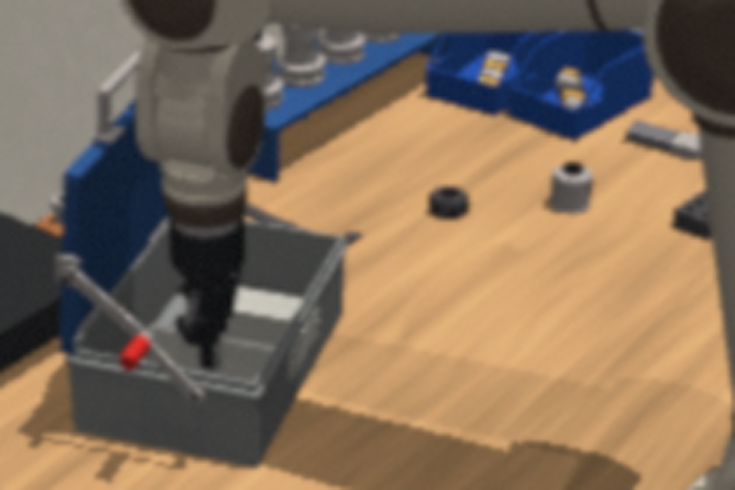

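Call:
arm_command(rows=[0,0.3,0,0,0,0,-1,0,0.4,0,0,0,0,-1,0,0.4,0,0,0,0,-0.2,0,0.4,0,0,0,0,-0.2,0,0.4,0,0,0,0,-0.2,0,-2,0,0,0,0,-0.2,0,-6,0,0,0,0,-0.2,0,-10,0,0,0,0,-0.2,0,-14,0,0,0,0,-0.5,0,-17,0,0,0,0,-1,0,-17,0,0,0,0,-1])

```text
time: 19.67
ee_pos: [0.5928, 0.1487, 0.2849]
tcp_rot: [-89.3, -0.1, -70.5]
wrist_force: [1.4, -0.7, 0.7]
opening: 0.0003
```

```bash
cat >> h.py <<'E'
def tip(p): return np.array(p)  # fingertip target handled below
def T(p,tilt,k=-1): 
    r=R(BY,tilt); return (np.array(p)-r.apply([0,.019,0]),r,k)
E
python3 - <<'E'
from h import *
rows([T(box(-8,188,230),30)])
for n in ['top','side']:
    c=snap(n,n[0]+'12.png');P=cloud(c);px=c['pixels'].astype(int)
    red=(px[...,2]-px[...,1]>80)&(px[...,2]-px[...,0]>80)&(P[...,0]<.65)&(P[...,0]>.45)&(P[...,1]<.4)&(P[...,1]>.2)
    q=(P[red]-BO)@Ro.from_euler('z',BY,degrees=True).as_matrix()*1000;print(n,len(q),np.median(q,0),q.min(0),q.max(0))
    if n=='top': a=c['pixels'][130:270,200:340]
    else: b=c['pixels'][130:270,220:360]
cv2.imwrite('pics/m12.png',cv2.resize(np.hstack([a,b]),None,fx=2.8,fy=2.8,interpolation=cv2.INTER_CUBIC))
E
```

```text
t 19.6667 tcp [0.5928 0.1487 0.2849] [-89.3  -0.1 -70.5] q [ 14.  13.  17.  93.  -0. 175.] F [ 1.4 -0.7  0.7] open 0.0003
-14.96, -0.9, -3.57, 23.1, -87.9, -22.9, -1,   # [0.509 0.278 0.293]
  return _methods._mean(a, axis=axis, dtype=dtype,
  ret = um.true_divide(
Traceback (most recent call last):
ValueError: zero-size array to reduction operation minimum which has no identity
```

```bash
python3 - <<'E'
from h import *
rows([T(box(-23,186,205),30)])
E
```

```text
t 19.7167 tcp [0.5926 0.1486 0.2814] [-89.5  -0.1 -70.5] q [ 14.  13.  16.  93.  -0. 175.] F [-0.4  0.2 -0.3] open -0.0004
-14.76, 1.25, -5.07, 23.3, -87.8, -23.1, -1,   # [0.496 0.271 0.268]
```

Call:
arm_command(rows=[-3,0,-2,0,0,0,-1,-14.8,1.3,-5,23.3,-87.8,-23.1,-1,-14.8,1.3,-5,23.3,-87.8,-23.1,-1,-14.8,1.3,-5,23.3,-87.8,-23.1,-1,-14.8,1.3,-5,23.3,-87.8,-23.1,-1,-14.8,1.3,-5,23.3,-87.8,-23.1,-1,-14.8,1.3,-5,23.3,-87.8,-23.1,-1,-14.8,1.3,-5,23.3,-87.8,-23.1,-1,-14.8,1.3,-5,23.3,-87.8,-23.1,-1,-14.8,1.3,-5,23.3,-87.8,-23.1,-1,-14.8,1.3,-5,23.3,-87.8,-23.1,-1,-14.8,1.3,-5,23.3,-87.8,-23.1,-1])

```text
time: 20.72
ee_pos: [0.4947, 0.2711, 0.2626]
tcp_rot: [-86.5, -25.6, 4.3]
wrist_force: [-0.1, -0.3, -0.2]
opening: -0.0001
```

```bash
python3 - <<'E'
from h import *
rows([T(box(-23,186,205),30)])
E
```

```text
t 20.7167 tcp [0.4947 0.2711 0.2626] [-86.5 -25.6   4.3] q [ 32. -14. -16.  64.  -8. 115.] F [-0.1 -0.3 -0.2] open -0.0001
0.32, -0.48, -0.01, 3.7, -13.7, -4, -1,   # [0.496 0.271 0.268]
```

Call:
arm_command(rows=[0.3,-0.5,0,3.7,-13.7,-4,-1,0.3,-0.5,0,3.7,-13.7,-4,-1,0.3,-0.5,0,3.7,-13.7,-4,-1,0.3,-0.5,0,3.7,-13.7,-4,-1])

```text
time: 21.05
ee_pos: [0.4952, 0.2703, 0.2686]
tcp_rot: [-89.8, -29.9, 19.0]
wrist_force: [-0.2, -1.0, -0.5]
opening: -0.0003
```

```bash
python3 - <<'E'
from h import *
rows([T(box(7-a*.5,187,140+a*.87),30) for a in (25,12,-12,-25)])
for n in ['top','side']:
    c=snap(n,n[0]+'13.png');P=cloud(c);px=c['pixels'].astype(int)
    red=(px[...,2]-px[...,1]>70)&(px[...,2]-px[...,0]>70)&(P[...,0]<.68)&(P[...,0]>.4)&(P[...,1]<.45)&(P[...,1]>.15)
    q=(P[red]-BO)@Ro.from_euler('z',BY,degrees=True).as_matrix()*1000;print(n,len(q))
    if len(q): print(np.median(q,0),q.min(0),q.max(0))
    if n=='top': a=c['pixels'][130:270,200:340]
    else: b=c['pixels'][130:270,220:360]
cv2.imwrite('pics/m13.png',cv2.resize(np.hstack([a,b]),None,fx=2.8,fy=2.8,interpolation=cv2.INTER_CUBIC))
E
```

```text
t 21.05 tcp [0.4952 0.2703 0.2686] [-89.8 -29.9  19. ] q [ 31. -18. -20.  59.  -6. 100.] F [-0.2 -1.  -0.5] open -0.0003
-0.62, 4.68, 0.13, 0.1, -0.5, -0.1, -1,   # [0.512 0.278 0.225]
-0.62, 5.98, 0.14, 0.1, -0.5, -0.1, -1,   # [0.518 0.28  0.214]
-0.62, 8.39, 0.14, 0.1, -0.5, -0.1, -1,   # [0.529 0.284 0.193]
-0.62, 9.7, 0.14, 0.1, -0.5, -0.1, -1,   # [0.535 0.286 0.181]
top 37
[  6.00391166 175.16704987 148.5034973 ] [-17.25448647 163.46926962 138.34357836] [ 12.2425815  195.92015345 274.0747609 ]
side 35
[  2.90558635 185.27563112 146.4979277 ] [ -2.68164609 163.03350952 138.52730946] [ 14.5267531  201.56726583 151.03004468]
```

View pics/m13.png

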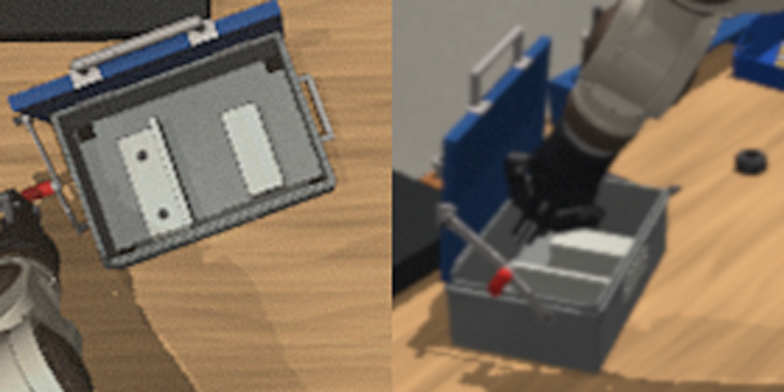

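Top view: both offcuts lie in the box (angle at 155,180; square at 250,150), with the closed fingertips just before the red pin (40,190). Now I press.

Call:
arm_command(rows=[-0.6,2.5,0.1,0,0,0,-1,-0.6,4.8,0.1,0,0,0,-1,-0.6,5.8,0.1,0,0,0,-1,-0.6,6.4,0.1,0,0,0,-1,-0.5,6.9,0.1,0,0,0,-1,-0.5,7.3,0.1,0,0,0,-1,-0.5,7.7,0.1,0,0,0,-1,-0.5,7.7,0.1,0,0,0,-1])

```text
time: 21.82
ee_pos: [0.5279, 0.2834, 0.2005]
tcp_rot: [-89.8, -30.0, 19.2]
wrist_force: [-0.2, 0.5, 1.3]
opening: 0.0005
```

```bash
python3 - <<'E'
from h import *
rows([])
c=snap('side','s14.png');P=cloud(c);px=c['pixels'].astype(int)
b=c['pixels'][130:270,220:360]
red=(px[...,2]-px[...,1]>70)&(px[...,2]-px[...,0]>70)&(P[...,0]<.68)&(P[...,0]>.4)&(P[...,1]<.45)&(P[...,1]>.15)
q=(P[red]-BO)@Ro.from_euler('z',BY,degrees=True).as_matrix()*1000;print(len(q),np.median(q,0),q.min(0),q.max(0))
cv2.imwrite('pics/m14.png',cv2.resize(b,None,fx=4,fy=4,interpolation=cv2.INTER_CUBIC))
E
```

```text
t 21.8167 tcp [0.5279 0.2834 0.2005] [-89.8 -30.   19.2] q [ 30. -13. -23.  50.  -5.  99.] F [-0.2  0.5  1.3] open 0.0005
9 [ 12.72825765 200.62626792 136.46891147] [  8.52506119 199.19983617 128.80254702] [ 16.9263785  207.38954179 141.33235888]
```

View pics/m14.png

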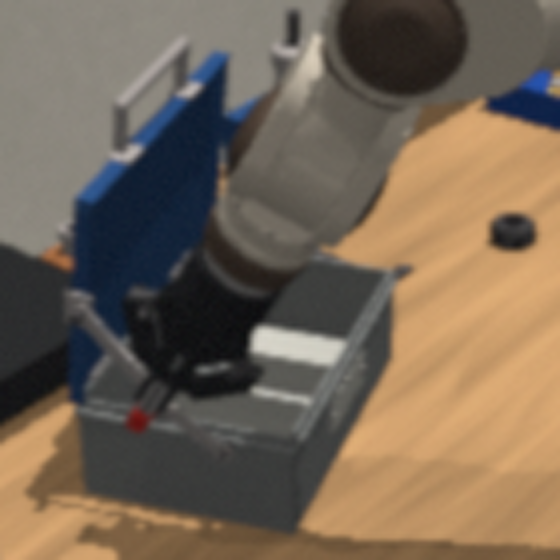

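Call:
arm_command(rows=[0,0.4,0,0,0,0,-1,0.1,0.8,0,0,0,0,-1,0.1,1.2,0,0,0,0,-1,0.1,1.5,0,0,0,0,-1,0.1,1.5,0,0,0,0,-1])

```text
time: 22.28
ee_pos: [0.5355, 0.286, 0.1869]
tcp_rot: [-89.8, -29.9, 19.2]
wrist_force: [-0.1, -0.7, 2.0]
opening: -0.0001
```

```bash
python3 - <<'E'
from h import *
rows([])
c=snap('side','s15.png');P=cloud(c);px=c['pixels'].astype(int)
b=c['pixels'][130:270,220:360]
red=(px[...,2]-px[...,1]>70)&(px[...,2]-px[...,0]>70)&(P[...,0]<.68)&(P[...,0]>.4)&(P[...,1]<.45)&(P[...,1]>.15)
q=(P[red]-BO)@Ro.from_euler('z',BY,degrees=True).as_matrix()*1000;print(len(q),np.median(q,0),q.min(0),q.max(0))
cv2.imwrite('pics/m15.png',cv2.resize(b,None,fx=4,fy=4,interpolation=cv2.INTER_CUBIC))
E
```

```text
t 22.2833 tcp [0.5355 0.286  0.1869] [-89.8 -29.9  19.2] q [ 30. -11. -24.  48.  -5.  99.] F [-0.1 -0.7  2. ] open -0.0001
8 [ 21.91720176 199.00461623 121.54472969] [ 16.87788609 196.79982264 114.68483922] [ 25.25847379 201.44645847 124.27784426]
```

View pics/m15.png

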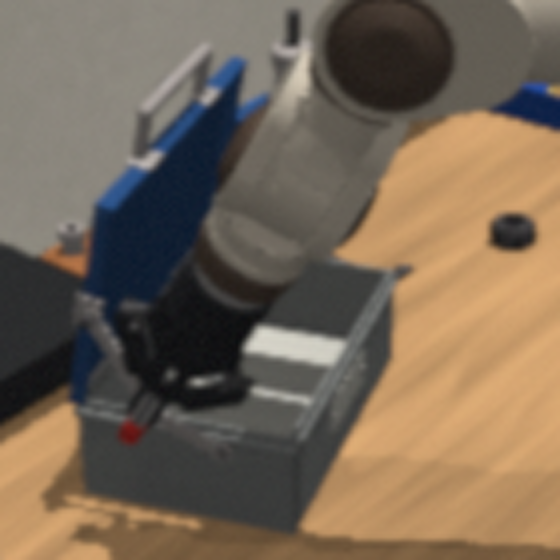

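The knuckle is well broken: the lid tipped forward a little and the pin is at (130,432). I withdraw.

Call:
arm_command(rows=[0,-2,0,0,0,0,-1,0,-5,0,0,0,0,-1,0,-9,0,0,0,0,-1,0,-13,0,0,0,0,-1,0,-15,0,0,0,0,-1,0,-15,0,0,0,0,-0.1])

```text
time: 22.83
ee_pos: [0.464, 0.2609, 0.3229]
tcp_rot: [-89.7, -30.3, 19.2]
wrist_force: [-0.1, 0.9, 0.6]
opening: 0.0106
```

```bash
python3 - <<'E'
from h import *
rows([])
for n in ['top','side']:
    c=snap(n,n[0]+'16.png');P=cloud(c);px=c['pixels'].astype(int);np.savez('pics/%s16.npz'%n,**c)
    q=(P-BO)@Ro.from_euler('z',BY,degrees=True).as_matrix()*1000
    m=(px[...,0]-px[...,2]>40)&(abs(q[...,1])<140)&(q[...,0]>-20)&(q[...,0]<130)&(q[...,2]>120)&(q[...,2]<340)
    if m.sum()>20:
        f=np.polyfit(q[m][:,2],q[m][:,0],1);print(n,m.sum(),'lid angle',np.pi/2-np.arctan(-f[0]),'x at z=300',np.polyval(f,300),q[m].max(0))
    d=models.spot_point('lid_handle',n)[:2];print([(np.round(x['location']),round(x['conf'],2),(pt(c,*x['location'])-BO)@Ro.from_euler('z',BY,degrees=True).as_matrix()*1000) for x in d])
    if n=='top': a=c['pixels'][130:270,200:340]
    else: b=c['pixels'][130:270,220:360]
cv2.imwrite('pics/m16.png',cv2.resize(np.hstack([a,b]),None,fx=2.8,fy=2.8,interpolation=cv2.INTER_CUBIC))
E
```

```text
t 22.8333 tcp [0.464  0.2609 0.3229] [-89.7 -30.3  19.2] q [ 32. -22. -17.  65.  -6. 101.] F [-0.1  0.9  0.6] open 0.0106
top 322 lid angle 1.709607590232333 x at z=300 53.690985063044174 [ 62.48598115 139.9628558  303.85348403]
[(array([253., 154.]), 0.89, array([ 45.72854816,  -6.30310143, 344.92715539]))]
side 167 lid angle 1.1712432868512495 x at z=300 51.0606923186553 [ 68.81980371 139.90425004 301.12429823]
[(array([266., 151.]), 0.84, array([  687.20136511, -1465.5964121 ,  -409.81542181])), (array([423., 196.]), 0.41, array([-475.726623  , -437.71483936,    9.50107358]))]
```

View pics/m16.png

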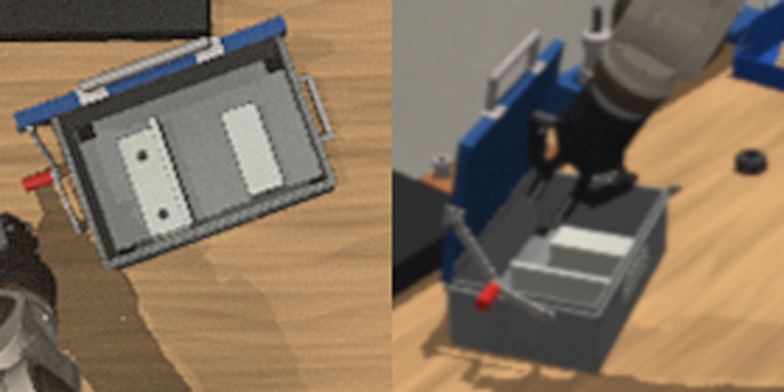

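```bash
python3 - <<'E'
from h import *
for n in ['top','side']:
    c=dict(np.load('pics/%s16.npz'%n));P=cloud(c)
    q=(P-BO)@Ro.from_euler('z',BY,degrees=True).as_matrix()*1000
    m=(abs(q[...,1])<45)&(q[...,0]>0)&(q[...,0]<110)&(q[...,2]>318)&(q[...,2]<375)
    print(n,m.sum(),np.median(q[m],0),np.percentile(q[m],[5,95],axis=0))
    m=(abs(q[...,1])<45)&(q[...,0]>0)&(q[...,0]<110)&(q[...,2]>285)&(q[...,2]<315)
    print(n,m.sum(),np.median(q[m],0),np.percentile(q[m],[5,95],axis=0))
# handle pose image-based: pixel 253,154 intersect arc
c=dict(np.load('pics/top16.npz'))
for z in (.34,.345,.35): print(z,(pt(c,253,154,z)-BO)@Ro.from_euler('z',BY,degrees=True).as_matrix()*1000)
E
```

```text
top 136 [ 51.53526033   0.69876186 346.0789279 ] [[ 47.36396841 -40.1138616  339.52187592]
 [ 57.55414055  41.0176614  351.30321762]]
top 122 [5.25338248e+01 8.60074937e-03 2.97100735e+02] [[ 47.26652541 -39.46320414 292.70234333]
 [ 57.37506706  39.73293019 300.92133285]]
side 53 [ 49.04793676   3.20152611 345.13216337] [[ 46.18421015 -38.67033934 339.75955264]
 [ 54.50942852  43.15354036 348.68886333]]
side 69 [ 53.95946949  -2.84501978 297.14604004] [[ 46.12081929 -40.74166637 293.91857095]
 [ 61.89094248  40.322016   299.58711572]]
0.34 [ 47.03449014  -5.01723291 340.        ]
0.345 [ 45.73622388  -5.41173128 345.        ]
0.35 [ 44.43795762  -5.80622965 350.        ]
```

```bash
python3 - <<'E'
from h import *
r=R(BY,47); g=box(51.5,0,342)
rows([(g-r.apply([0,.10,0]),r,-.3),(g,r,-.3)])
E
```

```text
t 23.0333 tcp [0.4646 0.2608 0.3154] [-89.9 -29.8  19.2] q [ 32. -22. -17.  65.  -6. 101.] F [ 0.4  0.4 -0.2] open 0.0383
9.32, -9.87, -18.66, 0.1, -0.3, -17.2, -0.3,   # [0.556 0.095 0.447]
12.28, -0.32, -18.63, 0.1, -0.3, -17.2, -0.3,   # [0.625 0.12  0.379]
```

Call:
arm_command(rows=[2,-6,-3,0,0,-5,-0.3,9.3,-9.9,-18.7,0,0,-17.2,-0.3,9.3,-9.9,-18.7,0,0,-17.2,-0.3,9.3,-9.9,-18.7,0,0,-17.2,-0.3,9.3,-9.9,-18.7,0,0,-17.2,-0.3,9.3,-9.9,-18.7,0,0,-17.2,-0.3,9.3,-9.9,-18.7,0,0,-17.2,-0.3,9.3,-9.9,-18.7,0,0,-17.2,-0.3,9.3,-9.9,-18.7,0,0,-17.2,-0.3])

```text
time: 23.78
ee_pos: [0.5563, 0.0943, 0.4466]
tcp_rot: [-89.7, -46.9, 19.0]
wrist_force: [-0.0, 0.5, 0.1]
opening: 0.0299
```

```bash
python3 - <<'E'
from h import *
r=R(BY,47); g=box(51.5,0,342)
rows([(g-r.apply([0,.10,0]),r,-.3),(g,r,-.3)])
for n in ['top','side']:
    c=snap(n,n[0]+'17.png')
    if n=='top': a=c['pixels'][130:270,200:340]
    else: b=c['pixels'][110:250,220:360]
cv2.imwrite('pics/m17.png',cv2.resize(np.hstack([a,b]),None,fx=2.8,fy=2.8,interpolation=cv2.INTER_CUBIC))
E
```

```text
t 23.7833 tcp [0.5563 0.0943 0.4466] [-89.7 -46.9  19. ] q [  6. -27. -13.  57.  10.  81.] F [-0.   0.5  0.1] open 0.0299
0.05, -0, 0.06, 0.1, -0.4, -0.1, -0.3,   # [0.556 0.095 0.447]
0.06, 10, 0.08, 0.1, -0.4, -0.1, -0.3,   # [0.625 0.12  0.379]
```

View pics/m17.png

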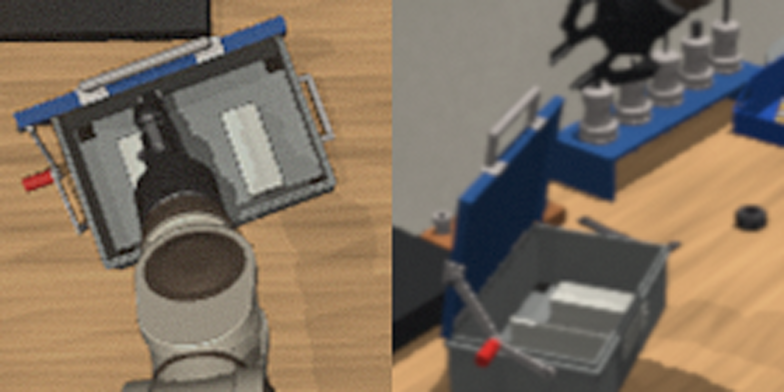

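Call:
arm_command(rows=[0,3,0,0,0,0,-0.3,0.1,6,0.1,0,0,0,-0.3,0.1,8.5,0.1,0,0,0,-0.3,0.1,10.1,0.1,0,0,0,-0.3,0.1,10.1,0.1,0,0,0,-0.3])

```text
time: 24.3
ee_pos: [0.6262, 0.122, 0.3755]
tcp_rot: [-89.7, -46.8, 19.2]
wrist_force: [-0.6, -0.3, -0.8]
opening: 0.0298
```

```bash
python3 - <<'E'
from h import *
rows([])
for n in ['top','side']:
    c=snap(n,n[0]+'18.png')
    if n=='top': a=c['pixels'][130:270,200:340]
    else: b=c['pixels'][110:250,220:360]
cv2.imwrite('pics/m18.png',cv2.resize(np.hstack([a,b]),None,fx=2.8,fy=2.8,interpolation=cv2.INTER_CUBIC))
E
```

```text
t 24.3 tcp [0.6262 0.122  0.3755] [-89.7 -46.8  19.2] q [  8. -19. -16.  47.   8.  82.] F [-0.6 -0.3 -0.8] open 0.0298
```

View pics/m18.png

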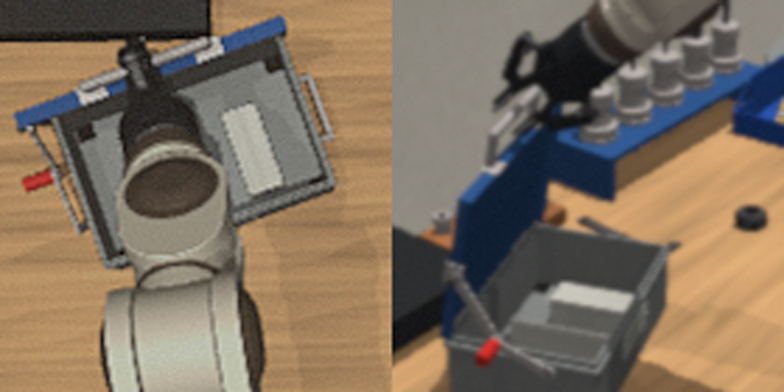

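Fingers straddle the handle; closing.

Call:
arm_command(rows=[0,0,0,0,0,0,-1,0,0,0,0,0,0,-1,0,0,0,0,0,0,-1,0,0,0,0,0,0,-1,0,0,0,0,0,0,-1], force=80)

```text
time: 24.82
ee_pos: [0.6259, 0.1205, 0.3824]
tcp_rot: [-89.8, -47.3, 19.2]
wrist_force: [-3.8, 4.2, 2.1]
opening: 0.0088
```

```bash
python3 - <<'E'
from h import *
o=sensors.get_obs();r=Ro.from_euler('xyz',o['tcp_rot'],degrees=True);g=o['ee_pos']+r.apply([0,.054,0]);b=(g-BO)@Ro.from_euler('z',BY,degrees=True).as_matrix()*1000
print('grasp box',b, 'r',np.hypot(b[0]-97.5,b[2]-100),'theta',np.arctan2(b[2]-103,97.5-b[0]))
th0=np.arctan2(b[2]-103,97.5-b[0])
global_off=None
def B(th):
    rr=R(BY,max(0,th-.2)*40)
    return (box(97.5-245*np.cos(th),b[1],103+245*np.sin(th)),rr,-1)
c0=B(th0);rows([B(t) for t in np.r_[th0,np.linspace(th0-.03,th0-.6,11)]])
E
```

```text
grasp box [ 52.5139859    0.68161886 345.7575071 ] r 249.8409369159451 theta 1.387562364826837
t 24.8167 tcp [0.6259 0.1205 0.3824] [-89.8 -47.3  19.2] q [  8. -19. -15.  47.   8.  82.] F [-3.8  4.2  2.1] open 0.0088
-0.14, 0.15, -0.01, 0.1, -0.3, -0.3, -1,   # [0.626 0.121 0.38 ]
-0.62, -0.28, -0.01, 0.1, -0.3, 0.9, -1,   # [0.62  0.118 0.38 ]
-1.57, -1.04, -0.02, 0.1, -0.3, 3.2, -1,   # [0.609 0.114 0.378]
-2.56, -1.72, -0.02, 0.1, -0.3, 5.5, -1,   # [0.598 0.11  0.375]
-3.6, -2.33, -0.03, 0.1, -0.3, 7.8, -1,   # [0.587 0.107 0.372]
-4.66, -2.86, -0.04, 0.1, -0.3, 10.1, -1,   # [0.576 0.103 0.368]
-5.76, -3.3, -0.04, 0.1, -0.3, 12.3, -1,   # [0.566 0.099 0.363]
-6.89, -3.66, -0.05, 0, -0.3, 14.6, -1,   # [0.557 0.096 0.357]
-8.04, -3.93, -0.06, 0, -0.3, 16.9, -1,   # [0.547 0.092 0.35 ]
-9.2, -4.12, -0.06, 0, -0.3, 19.2, -1,   # [0.539 0.089 0.343]
-10.39, -4.23, -0.07, 0, -0.3, 21.5, -1,   # [0.53  0.086 0.335]
-11.58, -4.24, -0.07, 0, -0.3, 23.7, -1,   # [0.522 0.084 0.326]
```

Call:
arm_command(rows=[-0.5,-0.4,0,0,0,1,-1,-1.5,-1.2,0,0,0,3.2,-1,-2.5,-1.8,0,0,0,5.5,-1,-3.5,-2.4,0,0,0,7.8,-1,-4.6,-3,0,0,0,10,-1,-5.7,-3.4,0,0,0,12.3,-1,-6.8,-3.8,0,0,0,14.6,-1,-8,-4,0,0,0,16.9,-1,-9.1,-4.2,0,0,0,19.2,-1,-10.3,-4.3,0,0,0,21.5,-1,-11.5,-4.3,0,0,0,23.7,-1])

```text
time: 25.73
ee_pos: [0.5224, 0.0834, 0.33]
tcp_rot: [-90.0, -23.7, 19.2]
wrist_force: [-7.8, -3.5, 14.0]
opening: 0.0081
```

```bash
cat >> h.py <<'E'
def down(dth,n,rad=.247,end=None):
    o=sensors.get_obs();r=Ro.from_euler('xyz',o['tcp_rot'],degrees=True);g=o['ee_pos']+r.apply([0,.054,0]);b=(g-BO)@Ro.from_euler('z',BY,degrees=True).as_matrix()*1000
    th0=np.arctan2(b[2]-103,97.5-b[0]); R0=np.hypot(b[0]-97.5,b[2]-103)
    print('box',b,'theta',th0,'rad',R0)
    B=lambda th:(box(97.5-R0*np.cos(th),b[1],103+R0*np.sin(th)),R(BY,max(0,th-.2)*40),-1)
    rows([B(t) for t in np.linspace(th0-dth/n,th0-dth,n)])
E
python3 - <<'E'
from h import *
down(.5,12)
c=snap('side','s19.png');cv2.imwrite('pics/m19.png',cv2.resize(c['pixels'][110:270,220:380],None,fx=3.5,fy=3.5,interpolation=cv2.INTER_CUBIC))
E
```

```text
box [-75.34567851   0.30965714 280.56116432] theta 0.7988545249923588 rad 247.7974892007584
t 25.7333 tcp [0.5224 0.0834 0.33  ] [-90.  -23.7  19.2] q [  7. -17. -10.  73.   5.  79.] F [-7.8 -3.5 14. ] open 0.0081
-0.83, 0.38, -0.02, 0.1, -0.4, 1.4, -1,   # [0.517 0.081 0.323]
-1.61, 0.81, -0.02, 0.1, -0.4, 3.1, -1,   # [0.512 0.079 0.316]
-2.38, 1.28, -0.03, 0.1, -0.4, 4.8, -1,   # [0.507 0.078 0.309]
-3.13, 1.8, -0.03, 0.1, -0.4, 6.4, -1,   # [0.502 0.076 0.301]
-3.85, 2.35, -0.03, 0.1, -0.4, 8.1, -1,   # [0.498 0.075 0.293]
-4.56, 2.95, -0.04, 0.1, -0.4, 9.8, -1,   # [0.494 0.073 0.285]
-5.24, 3.59, -0.04, 0.1, -0.4, 11.4, -1,   # [0.491 0.072 0.276]
-5.89, 4.26, -0.04, 0.1, -0.4, 13.1, -1,   # [0.488 0.071 0.267]
-6.52, 4.97, -0.04, 0.1, -0.4, 14.8, -1,   # [0.485 0.07  0.258]
-7.12, 5.72, -0.04, 0.1, -0.4, 16.4, -1,   # [0.483 0.069 0.249]
-7.69, 6.51, -0.05, 0.1, -0.4, 18.1, -1,   # [0.481 0.068 0.239]
-8.24, 7.32, -0.05, 0.1, -0.4, 19.8, -1,   # [0.479 0.068 0.23 ]
```

View pics/m19.png

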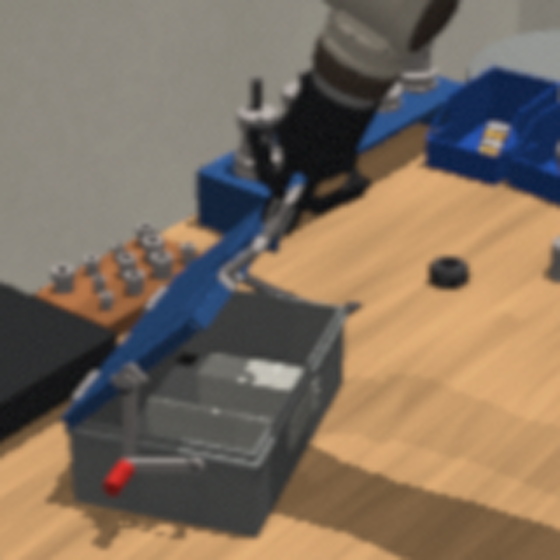

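Call:
arm_command(rows=[-0.8,0.4,0,0,0,1.4,-1,-1.6,0.8,0,0,0,3.1,-1,-2.4,1.3,0,0,0,4.8,-1,-3.1,1.8,0,0,0,6.4,-1,-3.8,2.3,0,0,0,8.1,-1,-4.5,2.9,0,0,0,9.8,-1,-5.2,3.6,0,0,0,11.4,-1,-5.8,4.3,0,0,0,13.1,-1,-6.5,5,0,0,0,14.8,-1,-7.1,5.7,0,0,0,16.4,-1,-7.6,6.5,0,0,0,18.1,-1,-8.2,7.3,0,0,0,19.8,-1])

```text
time: 26.78
ee_pos: [0.4802, 0.0693, 0.2263]
tcp_rot: [-89.9, -3.7, 19.3]
wrist_force: [20.1, -8.8, -6.1]
opening: 0.0089
```

```bash
python3 - <<'E'
from h import *
down(.28,11)
E
```

```text
box [-138.03178238    1.4263531   172.40925275] theta 0.2865796740654189 rad 245.54605449968685
t 26.7833 tcp [0.4802 0.0693 0.2263] [-89.9  -3.7  19.3] q [  8.  -8. -11.  83.   1.  79.] F [20.1 -8.8 -6.1] open 0.0089
-0.09, 0.59, 0.01, -0.1, -0.3, 1.3, -1,   # [0.48  0.069 0.22 ]
-0.18, 1.19, 0, -0.1, -0.3, 2.3, -1,   # [0.479 0.069 0.214]
-0.26, 1.79, 0, -0.1, -0.3, 3.3, -1,   # [0.479 0.069 0.208]
-0.39, 2.4, 0, -0.1, -0.3, 3.7, -1,   # [0.478 0.069 0.202]
-0.54, 3.01, 0, -0.1, -0.3, 3.7, -1,   # [0.477 0.068 0.196]
-0.67, 3.62, -0, -0.1, -0.3, 3.7, -1,   # [0.476 0.068 0.19 ]
-0.78, 4.23, -0, -0.1, -0.3, 3.7, -1,   # [0.475 0.068 0.184]
-0.88, 4.85, -0, -0.1, -0.3, 3.7, -1,   # [0.475 0.067 0.177]
-0.97, 5.47, -0.01, -0.1, -0.3, 3.7, -1,   # [0.474 0.067 0.171]
-1.04, 6.09, -0.01, -0.1, -0.3, 3.7, -1,   # [0.474 0.067 0.165]
-1.09, 6.71, -0.01, -0.1, -0.3, 3.7, -1,   # [0.474 0.067 0.159]
```

Call:
arm_command(rows=[0.1,0.6,0,0,0,1.3,-1,0,1.2,-0.1,0,0,2.3,-1,0,1.8,-0.1,0,0,3.3,-1,-0.1,2.4,-0.1,0,0,3.7,-1,-0.3,3,-0.1,0,0,3.7,-1,-0.4,3.6,-0.1,0,0,3.7,-1,-0.5,4.2,-0.1,0,0,3.7,-1,-0.6,4.8,-0.1,0,0,3.7,-1,-0.7,5.4,-0.1,0,0,3.7,-1,-0.8,5.9,-0.1,0,0,3.7,-1,-0.8,6.2,-0.1,0,0,3.7,-1,-0.8,6.2,-0.1,0,0,3.7,-1])

```text
time: 27.78
ee_pos: [0.4748, 0.0671, 0.1631]
tcp_rot: [-89.8, 0.1, 19.3]
wrist_force: [4.8, -18.6, -4.0]
opening: 0.0088
```

```bash
python3 - <<'E'
from h import *
down(.02,2)
c=snap('side','s20.png');cv2.imwrite('pics/m20.png',cv2.resize(c['pixels'][130:290,220:380],None,fx=3.5,fy=3.5,interpolation=cv2.INTER_CUBIC))
E
```

```text
box [-147.47804455    1.22909818  109.06257344] theta 0.02474236521687295 rad 245.05304957631705
t 27.7833 tcp [0.4748 0.0671 0.1631] [-89.8   0.1  19.3] q [  8.  -5. -15.  80.   0.  79.] F [  4.8 -18.6  -4. ] open 0.0088
-0.02, 0.25, 0.02, -0.2, -0.3, -0.1, -1,   # [0.475 0.067 0.161]
-0.02, 0.49, 0.02, -0.2, -0.3, -0.1, -1,   # [0.475 0.067 0.158]
```

View pics/m20.png

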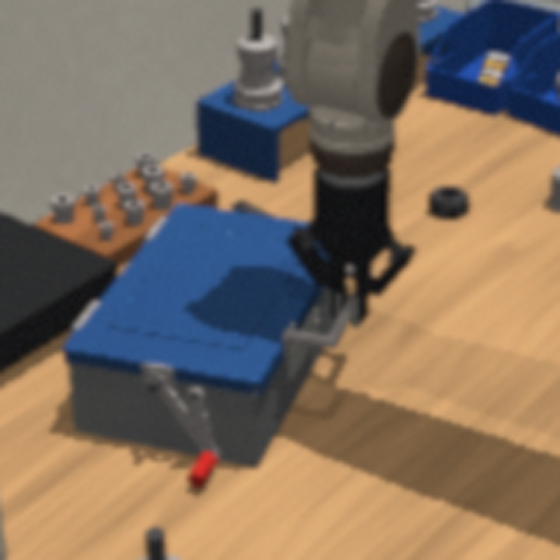

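Call:
arm_command(rows=[0,0.2,-0.1,0,0,0,-1,0,0.4,-0.1,0,0,0,-1,0,0.6,-0.1,0,0,0,-1,0,0.6,-0.1,0,0,0,-1])

```text
time: 28.17
ee_pos: [0.4748, 0.067, 0.1585]
tcp_rot: [-89.7, 0.1, 19.3]
wrist_force: [-16.2, 29.9, 6.9]
opening: 0.0087
```

Call:
arm_command(rows=[0,0.2,0.1,0,0,0,-1,0,0.4,0.1,0,0,0,-1,0,0.4,0.1,0,0,0,-1])

```text
time: 28.42
ee_pos: [0.4746, 0.0671, 0.1581]
tcp_rot: [-89.8, -0.0, 19.3]
wrist_force: [-23.4, 15.2, 35.0]
opening: 0.0089
```

```bash
python3 - <<'E'
from h import *
rows([])
for n in ['top','side']:
    c=imaging.camera(n);P=cloud(c);px=c['pixels'].astype(int)
    q=(P-BO)@Ro.from_euler('z',BY,degrees=True).as_matrix()*1000
    m=(px[...,0]-px[...,2]>40)&(abs(q[...,1])<135)&(abs(q[...,0])<90)&(q[...,2]>60)&(q[...,2]<150)
    print(n,m.sum(),np.polyfit(q[m][:,0],q[m][:,2],1))
c=dict(np.load('pics/top0.npz'));P=cloud(c);px=c['pixels'].astype(int)
q=(P-BO)@Ro.from_euler('z',BY,degrees=True).as_matrix()*1000
m=(px[...,0]-px[...,2]>40)&(abs(q[...,1])<135)&(abs(q[...,0])<90)&(q[...,2]>60)&(q[...,2]<150)
print('ref top',np.polyfit(q[m][:,0],q[m][:,2],1))
E
```

```text
t 28.4167 tcp [0.4746 0.0671 0.1581] [-89.8  -0.   19.3] q [  8.  -5. -16.  79.   0.  79.] F [-23.4  15.2  35. ] open 0.0089
top 3121 [-1.44963423e-03  1.06095800e+02]
side 1912 [9.08958666e-04 1.06336400e+02]
ref top [-1.57462378e-04  1.05955344e+02]
```

Flat against the stop: the lid plane matches the start and the stop pushes back with 35 N. I relax, open and back off upwards.

Call:
arm_command(rows=[0.1,-0.4,0,0,0,0,-1,0.1,-0.5,0,0,0,0,-0.3,0.1,-0.5,0,0,0,0,-0.2,0.1,-0.5,0,0,0,0,-0.2,0.1,-0.5,0,0,0,0,-0.2,0.1,-0.5,0,0,0,0,-0.2,0.1,-2,0,0,0,0,-0.2,0,-5,0,0,0,0,-0.2,0,-9,0,0,0,0,-0.2,-2,-12,0,0,0,0,-0.2,-4,-14,0,0,0,0,-0.2,-4,-14,0,0,0,0,-0.2])

```text
time: 29.52
ee_pos: [0.4368, 0.0528, 0.2993]
tcp_rot: [-90.0, -0.3, 19.3]
wrist_force: [0.5, 0.9, -0.4]
opening: 0.0341
```

```bash
python3 - <<'E'
from h import *
rows([])
for n in ['top','side']:
    c=snap(n,n[0]+'21.png');P=cloud(c);px=c['pixels'].astype(int)
    q=(P-BO)@Ro.from_euler('z',BY,degrees=True).as_matrix()*1000
    m=(px[...,0]-px[...,2]>40)&(abs(q[...,1])<135)&(abs(q[...,0])<90)&(q[...,2]>60)&(q[...,2]<150)
    print(n,m.sum(),np.polyfit(q[m][:,0],q[m][:,2],1))
    if n=='top': a=c['pixels'][120:290,150:450]
    else: b=c['pixels'][140:310,190:450]
cv2.imwrite('pics/m21.png',cv2.resize(np.vstack([a[:,:260],b]),None,fx=1.75,fy=1.75,interpolation=cv2.INTER_CUBIC))
cv2.imwrite('pics/m22.png',cv2.resize(a,None,fx=2.6,fy=2.6,interpolation=cv2.INTER_CUBIC))
E
```

```text
t 29.5167 tcp [0.4368 0.0528 0.2993] [-90.   -0.3  19.3] q [  7. -10.  -5.  95.   0.  78.] F [ 0.5  0.9 -0.4] open 0.0341
top 3326 [-3.35914956e-03  1.06110215e+02]
side 2030 [1.21773051e-04 1.06335510e+02]
```

View pics/m21.png

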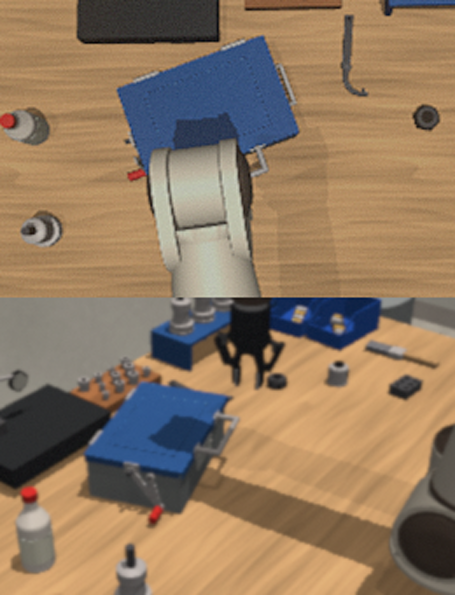

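View pics/m22.png

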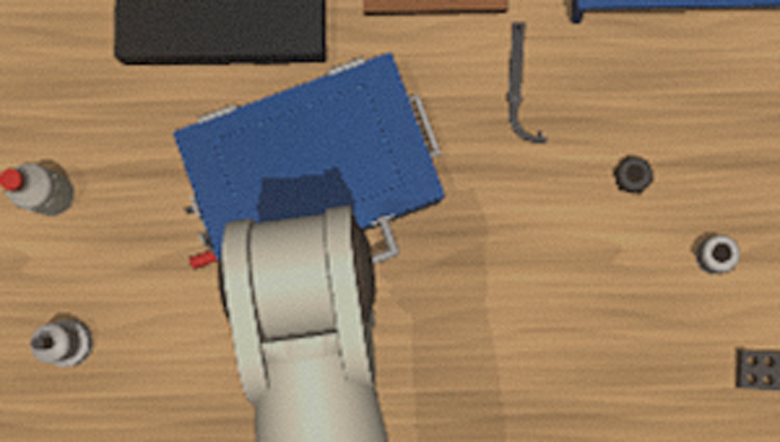

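The lid is shut (box at 310,150 in the top crop). The nut (633,174), setter (718,253), spanner, holder and bottle sit where they were, and the arm is clear of everything.

```bash
python3 -c "
from workcell import bot; print(bot.job_done())"
```

```text
the job is handed in; nothing more can be done
None
```

Both offcuts are in the scrap box and the lid is fully shut. I handed the job in at about 29.5 s of the 72 s allowed.

- **Lid up:** I raised the lid by its handle until the stay went taut at about 50 N. When I let go, the pin moved up to about box (3–6, 185, 139) mm, which is the locked position.
- **Offcuts in:** I put the square bar end in first, then the angle end. The top picture taken before closing showed both lying on the box floor.
- **Lid down:** I pressed the red pin about 25 mm, which broke the stay. The lid settled forward to about 1.38 rad and stayed up. I then gripped the handle and guided it down the whole way, pressing until the stop pushed back with 35 N.

**Last checks:**
- **Lid:** It is flat at 106 mm in both cameras and matches the picture from before I started.
- **Other things:** The nut, setter, spanner, block, holder and bottle look unmoved. I did not measure their positions, and I did not check the brush.
- **Arm:** It is clear of everything, with about 0 N on the wrist.

Nothing failed. The only oddities were sideways wrist forces of up to about 30 N while holding the handle, from small misalignments.

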